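Set the depth stop of a vial crimping press by feel

ROBOT

A 6-joint arm with a two-finger parallel gripper is mounted at the origin on a cart in front of the work surface, level with it; the furniture and walls round the work are solid. World frame = base frame: x ahead of the robot, y to its left, z up, the work surface at z = 0. Lengths are in m, angles in rad, forces in N, time in s.
With the tool pointing down it reaches from about 0.225 to 0.875 m from the base axis. Payload 3.4 kg.
Tool frame: the origin (TCP) lies at the very end of the fingers, on their centre line; the grasp point (between the pads) lies behind it (manip.grasp_offset is the z of the grasp point in the tool frame, in m); z points along the fingers, y is the line along which they close (so a half turn about z gives the same grasp; the last joint's range is limited). The gripper opens to 85 mm and grips with 20 to 120 N. Pads are 22 mm wide; open, the fingers measure 114 mm over their backs; the gripper's body (76 mm by 85 mm) begins 54 mm behind the grasp point. The pads swing forward as they close: fully open they stand 13 mm farther back than shut.
Start: joints at [1.02, 0.276, 1.505, -0, 1.361, -0.121], TCP at [0.24, 0.523, 0.195] pointing down, gripper open.
Joint ranges: [-2.89, 2.89], [-0.75, 2.08], [0.22, 2.7], [-1.18, 4.32], [0.11, 2.71], [-2.7, 2.7]. Speed limits (rad/s): [2.57, 2.57, 3.14, 3.14, 3.14, 3.14].

INTERFACE

Orientations are given as a unit quaternion [w, x, y, z].
In Python, from rig import manip gives the robot as it stands.
- The arm moves only by the shell command python3 -m pendant 'ROWS' [FORCE]. ROWS is JSON, a list of rows, each an object of numbers: "dx", "dy", "dz": the shift along the tool's x, y, z in m; "rx", "ry", "rz": the turn, a rotation vector about the tool's x, y, z in degrees; "hand": the finger opening in m, from 0 to 0.0854. In form: [{"dx": .., "dy": .., "dz": .., "rx": .., "ry": .., "rz": .., "hand": ..}, ...]. A call has 1 to 12 rows; each row shifts and turns the commanded pose from where the row before left it, along the tool's axes as they then stand; what a row does not reach is not made up. A row lasts 1/12 s, in which the tool goes at most 41.7 mm and 7.16 degrees, less where a joint would pass 70% of its speed; a pose out of reach is approached as far as the arm can. A call is refused whole if a number of a shift passes 0.0417 or a number of a turn 7.16, either way. A call with a gripper value outside its range is refused whole. The fingers move at their own pace and stop on an object; FORCE is the grip in N (left out, the last holds). Time passes only in rows, so rows that do not move let the fingers close. It gives the time, the measured TCP pose, the force, the opening and the grip force at its end, in the units of the state.
- manip.get_state(): the state, without advancing time (a new reading comes with each control period).
- manip.get_image(name): name is "scene" or "top"; returns a dict with "frame" (420x560x3 uint8, red, green, blue), "fx", "fy", "cx", "cy" (pixels), "position" and "attitude" of the camera in the world. Camera axes: x right, y up, looking along -z (the intrinsics and any distortion apply to the point x, -y, -z); pixel columns grow to the right and rows downward; lengths in m; the calibration is good to about 2 mm. A picture is of the moment at which its call begins. There is no depth.
- manip.sign_off(): hands the job in; it is judged then, once.
The state is a dict: "clock": time; "qpos": joint angles; "qd": joint speeds; "effort": joint torques, N m; "position": TCP position; "ee_rot": TCP orientation; "contact_force": force on the tool from outside, world axes, zero at the start; "moment": the same for the moment, N m; "width": finger opening in m; "gripper_force": force on a finger pad.
Only numpy, scipy, OpenCV 4.12 (cv2) and the standard library are available. Lean on these libraries where they do the work, as an engineer would, in place of code of your own. Each camera call takes 0.05 s, during which the arm holds its last target. There are 200 camera calls.

TASK

Set the depth stop of the bench crimping press for the vial standing in it: press the hand lever down gently until the resistance firms up where the jaws take hold of the cap, and let go of it there (it stays where it is left). Then slide the depth stop up its post until its pin just touches the underside of the lever, without pushing the lever back up. Finally raise the lever all the way, so that the stop alone keeps the place, and leave the other things on the worktop alone.

Things in the scene. Friction and masses are not known exactly. Their poses are not given: they have to be found in the camera images.
- press: bench crimping press for vials, fixed: grey base plate 185 x 125 mm, steel column at the rear, grey head (112 x 52 mm, top 195 mm above the worktop), vertical ram with a bell-shaped jaw housing over the vial in its nest. Origin under the ram axis on the worktop; own -x is the way the lever points (front), z up; the lever and the depth stop are on its own -y side
- press_lever (a joint): hand lever, rad, growing as pressed down: 0 = raised (0.5 rad above level), 0.5 = level, at most 0.95. A friction disc holds it where it is left: 4 to 7 N at the ball moves it. The jaws (press_jaws), hidden in the bell, take hold of the cap somewhere in 0.42 to 0.74; the cap then gives (press_give) about 1 mm at the ball per 2 N. 8 to 14 N is a firm feel, over 18 N held crushes the cap
- lever_ball (a point): centre of the black ball (30 mm diameter) on the lever's end, in the lever's plane (own y = -40 mm of the press). It moves on an arc of 160 mm radius about the hinge axis; a pinch from above, closing along the press's own y, lets the ball turn between the fingers
- lever_axis (a point): point of the lever on its hinge axis, which is level, along the press's own y, 165 mm above the worktop at own x = 0. This point's x axis runs along the lever away from the ball, its z axis square to the lever, upwards. The lever is a round steel rod, 13 mm diameter
- press_stop (a joint): height of the depth stop on its graduated post, m: 0 = lowest, at most 0.100. A friction pad holds it: sliding it takes 4 to 6 N. Once the pin is against the lever, pushing up with more than about 8 N beyond that forces the lever back up
- stop_tab (a point): grip point of the depth stop: upper part of its upright ribbed thumb tab, 10 mm thick along the press's own x, 26 mm wide along its y; the tab reaches 14 mm above this point and 36 mm below. Take it from above, fingers closing along the press's own x
- stop_nose (a point): middle of the axis of the stop's level round pin (10 mm diameter, along the press's own y), straight under the lever rod, 80 mm in front of the hinge axis and 23 mm below stop_tab. The stop's round post stands 26 mm beside it, its top 192 mm above the worktop. The pin touches the lever when its axis is 11.5 mm square off the lever rod's axis
- vial_in_nest: glass vial, 23 mm diameter, 54 mm tall, standing in the press's nest under the ram (origin at its underside)
- vial_a: bystander: glass vial 23 mm diameter, 54 mm tall, standing (origin at its underside)
- vial_b: bystander: glass vial like vial_a
- vial_c: bystander: glass vial like vial_a
- lab_timer: bystander: white lab timer 55 x 62 x 22 mm
- marker: bystander: marker pen 136 mm long, lying
- forceps: bystander: steel forceps 127 mm long, lying

How it is judged:
On the way, in this order (a step that is already met when the one before it is completed fails the run):
1. the lever is pressed until the jaws have firmly taken hold of the cap (value of joint press_give above 0.004 rad), for 0.2 s.
2. the lever is let go, still down on the cap, and the stop's pin touches its underside (z of stop_nose in the frame of lever_axis above -0.013 m and z of stop_nose in the frame of press_jaws below -0.0095 m and contact force between the fingers and press_lever below 0.1 N), for 0.2 s.
At the end, for the whole second after the job is handed in: the lever is back up (within 0.08 rad of fully raised) and at rest; the stop stands still where its pin meets the lever at the point where the jaws took hold of the cap: at most 2 mm above and 3 mm below (value of joint press_lever below 0.08 rad and z of stop_nose in the frame of press_jaws between -0.0145 and -0.0095 m and velocity of joint press_stop below 0.003 m/s and velocity of joint press_lever below 0.02 rad/s); the robot touches nothing.
It fails at once if the cap is crushed: the lever is pressed with more than about 18 N, held (value of joint press_give above 0.08 rad).
It fails at once if the vial is knocked out of its nest (distance of vial_in_nest from where it was at the start of the episode above 0.02 m).
It fails at once if a bystander is pushed about (distance of any of vial_a, vial_b, vial_c, lab_timer, marker, forceps from where it was at the start of the episode above 0.03 m).
It also fails if it takes over 72 s, if anything falls off the work surface, if the arm or the gripper's body presses on something with over 40 N, if the wrist force passes 120 N, or if a joint passes its speed limit or range.

## Working session

There is one attempt and no reset: what is moved stays moved. The work goes in short steps, Python scripts to look and compute and a shell command to move; the robot and the scene stay as the last step left them, time stands still between calls to the robot, and variables do not carry over. Pictures are saved under pics/ and viewed, at most 10 in all, crops included, and the job is handed in when it is done.

```bash
mkdir -p pics; cat > h.py <<'E'
import numpy as np, cv2
from rig import manip
from scipy.spatial.transform import Rotation as R
def snap(n,f):
    im=manip.get_image(n); cv2.imwrite('pics/'+f,im['frame'][:,:,::-1]); return im
E
python3 - <<'E'
from h import *
for n in ('scene','top'):
    im=snap(n,n+'0.png'); print(n,{k:im[k] for k in im if k!='frame'})
s=manip.get_state(); print(s, manip.grasp_offset)
E
ls
```

```text
scene {'fx': 427.69033008875004, 'fy': 427.69033008875004, 'cx': 282.980920594442, 'cy': 211.5760349572551, 'position': array([-0.25668929,  0.50997881,  0.57919234]), 'attitude': array([-0.41951427, -0.25703313,  0.46970809,  0.73301845])}
top {'fx': 513.3169190098001, 'fy': 513.3169190098001, 'cx': 270.69077935117747, 'cy': 205.89980043441503, 'position': array([0.39255892, 0.03092137, 1.55562026]), 'attitude': array([-0.70232829, -0.02552094,  0.03151522,  0.71069715])}
{'clock': 0.1, 'qpos': array([ 1.01999305e+00,  2.76533951e-01,  1.50599760e+00, -1.73693671e-05,
        1.36070359e+00, -1.20992913e-01]), 'qd': array([-0.00161855, -0.00110128, -0.00290906, -0.00127914,  0.00156241,
       -0.00024614]), 'effort': array([ 6.98714248e-04, -4.17697585e+01, -2.46405387e+01, -5.16348632e-05,
        5.88865281e-03, -8.91393626e-09]), 'position': array([0.23933145, 0.52224543, 0.19442857]), 'ee_rot': array([-2.62678996e-04,  2.13252943e-01,  9.76996677e-01, -7.78149069e-04]), 'contact_force': array([ 0.44469354, -0.1342086 ,  0.58356875]), 'moment': array([ 0.05891346, -0.01531552, -0.03238524]), 'gripper_force': 0.0, 'width': 0.08526830748083605} -0.0187
h.py
pics
```

View pics/scene0.png

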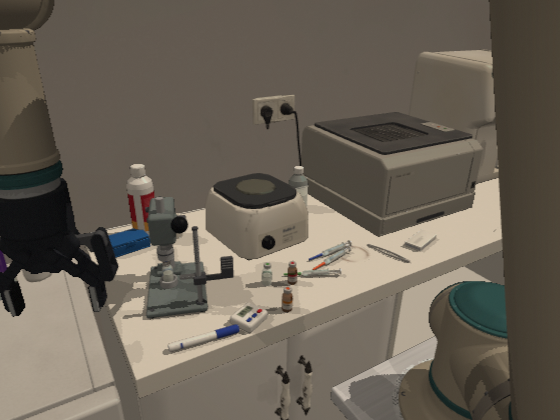

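View pics/top0.png

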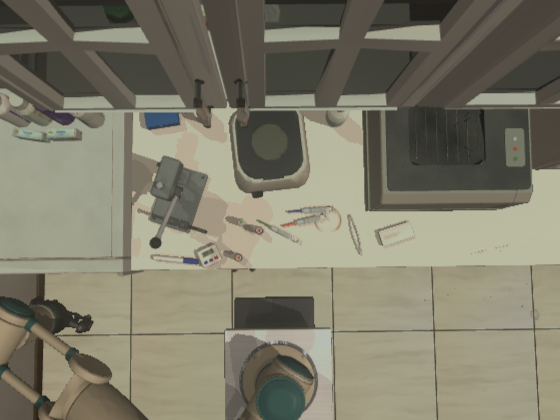

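The scene view shows the press at about (175,265): ball at (180,224), post at (197,265), tab at (226,267). In the top view the press is at (178,195) and the ball at (156,243). Next I'll crop both views and triangulate.

```bash
cat >> h.py <<'E'
def cam(im):
    q=im['attitude']; return R.from_quat([q[1],q[2],q[3],q[0]]).as_matrix(), np.array(im['position'])
def ray(im,u,v):
    M,p=cam(im); d=M@np.array([(u-im['cx'])/im['fx'],-(v-im['cy'])/im['fy'],-1]); return p,d/np.linalg.norm(d)
def onz(im,u,v,z):
    p,d=ray(im,u,v); return p+d*(z-p[2])/d[2]
def proj(im,P):
    M,p=cam(im); c=M.T@(np.asarray(P)-p); return im['cx']+im['fx']*c[0]/-c[2], im['cy']-im['fy']*c[1]/-c[2]
def tri(a,ua,b,ub):
    p,d=ray(a,*ua); q,e=ray(b,*ub); st=np.linalg.lstsq(np.c_[d,-e],q-p,rcond=None)[0]
    A=p+d*st[0]; B=q+e*st[1]; return (A+B)/2, np.linalg.norm(A-B)
def blob(im,box,thr,mx=None):
    x0,y0,x1,y1=box; g=im['frame'][y0:y1,x0:x1].max(2); m=(g<thr).astype(np.uint8)
    n,l,s,c=cv2.connectedComponentsWithStats(m); i=1+np.argmax(s[1:,4]); return c[i]+[x0,y0], s[i]
E
python3 - <<'E'
from h import *
a=manip.get_image('scene'); b=manip.get_image('top')
A=cv2.resize(a['frame'][185:325,130:250],None,fx=4,fy=4,interpolation=cv2.INTER_CUBIC)
B=cv2.resize(b['frame'][145:275,130:230],None,fx=4,fy=4,interpolation=cv2.INTER_CUBIC)
H=np.zeros((560,800,3),np.uint8); A=A[:560,:400]; H[:A.shape[0],:A.shape[1]]=A; H[:B.shape[0],400:400+B.shape[1]]=B[:,:400]
cv2.imwrite('pics/crop0.png',H[:,:,::-1])
ca=blob(a,(165,212,192,236),45); cb=blob(b,(146,234,166,252),45); print(ca,cb)
P,e=tri(a,ca[0],b,cb[0]); print(P,e, onz(a,*ca[0],.2417), onz(b,*cb[0],.2417))
E
```

```text
Traceback (most recent call last):
  File "h.py", line 19, in blob
    n,l,s,c=cv2.connectedComponentsWithStats(m); i=1+np.argmax(s[1:,4]); return c[i]+[x0,y0], s[i]
                                                     ~~~~~~~~~^^^^^^^^^
ValueError: attempt to get argmax of an empty sequence
```

View pics/crop0.png

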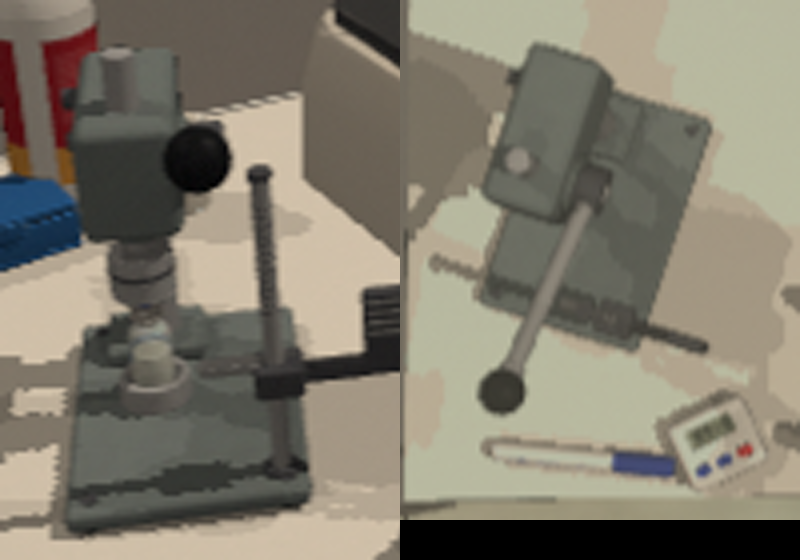

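```bash
python3 - <<'E'
from h import *
a=manip.get_image('scene'); b=manip.get_image('top')
for im,box in ((a,(165,208,195,242)),(b,(144,230,168,256))):
    g=im['frame'][box[1]:box[3],box[0]:box[2]].max(2); print(np.percentile(g,[0,5,10,20,40]))
def bb(im,box):
    g=im['frame'][box[1]:box[3],box[0]:box[2]].max(2); return blob(im,box,int(g.min())+28)
ca=bb(a,(168,210,192,240)); cb=bb(b,(144,234,166,252)); print(ca,cb)
P,e=tri(a,ca[0],b,cb[0]); print('ball',P,e, onz(a,*ca[0],.2417), onz(b,*cb[0],.2417))
pt=lambda u,v:onz(b,130+(u-400)/4,145+v/4,0)
# lever rod direction from top: hinge z .165
h=onz(b,130+(593-400)/4,145+190/4,.165); print('hinge~',h)
print('ramtop(z.2)',onz(b,130+118/4,145+160/4,.2))
q=[onz(b,130+u/4,145+v/4,.012) for u,v in((310,125),(236,350),(80,298))]; print('plate',q,np.linalg.norm(q[0]-q[1]),np.linalg.norm(q[2]-q[1]))
# post top z .192 in scene ; base of post
print('post',onz(a,130+259/4,185+168/4,.192),onz(a,130+285/4,185+466/4,.015))
A=cv2.resize(a['frame'][240:300,180:250],None,fx=8,fy=8,interpolation=cv2.INTER_CUBIC)
cv2.imwrite('pics/tab0.png',A[:,:,::-1])
E
```

```text
[ 4. 11. 16. 31. 58.]
[ 56.  58.  59. 124. 184.]
(array([178.53170732, 224.62439024]), array([  3,   7,  16,  16, 205], dtype=int32)) (array([155.05434783, 242.41304348]), array([ 6,  3, 11, 11, 92], dtype=int32))
ball [0.4088455  0.31648993 0.23465748] 5.006887507968138e-05 [0.395223   0.32042547 0.2417    ] [0.4087679  0.31499115 0.2417    ]
hinge~ [0.54439229 0.26940884 0.165     ]
ramtop(z.2) [0.56114508 0.31313748 0.2       ]
plate [array([0.60957557, 0.20731831, 0.012     ]), array([0.44004868, 0.26315677, 0.012     ]), array([0.48047743, 0.3802224 , 0.012     ])] 0.17848613768686536 0.1238500973716462
post [0.46606397 0.26835164 0.192     ] [0.463022   0.26811683 0.015     ]
```

View pics/tab0.png

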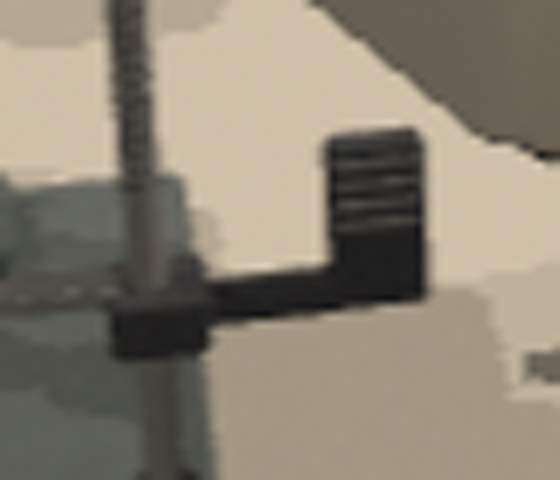

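The tab spans (375,135) to (380,297) in the 8x crop, which is scene pixel (226.9,256.9) for the top and (227.5,277.1) for the bottom. The stop is low on its post, with its arm running in own -y. Ball z comes out at 0.235, and the yaw measures about -18.6° three ways.

```bash
cat >> h.py <<'E'
O=np.array([.559,.308,0]); YAW=np.radians(-18.6); EX=np.array([np.cos(YAW),np.sin(YAW),0]); EY=np.array([-np.sin(YAW),np.cos(YAW),0])
W=lambda x,y,z:O+EX*x+EY*y+[0,0,z]
def own(P): d=np.asarray(P)-O; return np.array([d@EX,d@EY,d[2]])
def onplane(im,u,v,x):
    p,d=ray(im,u,v); t=((O+EX*x-p)@EX)/(d@EX); return p+t*d
def tool():
    s=manip.get_state(); q=s['ee_rot']; M=R.from_quat([q[1],q[2],q[3],q[0]]).as_matrix(); return s,np.array(s['position']),M
def go(P,ydir=None):
    # shift in tool axes to TCP target, and rz to bring tool y parallel to ydir
    s,p,M=tool(); sh=M.T@(np.asarray(P)-p); out='shift tool mm '+str(np.round(sh*1000,1))
    if ydir is not None:
        l=M.T@ydir; a=np.degrees(np.arctan2(-l[0],l[1])); a=(a+90)%180-90; out+=' rz %.1f'%a
    print('TCP',np.round(p,4),'F',np.round(s['contact_force'],2),out)
E
python3 - <<'E'
from h import *
a=manip.get_image('scene'); b=manip.get_image('top')
for n,u,v in (('top',375,133),('bot',380,299),('L',326,150),('R',422,140)):
    P=onplane(a,180+u/8,240+v/8,-85); print(n,P,own(P))
print('collar',own(onplane(a,180+160/8,240+325/8,-85)), 'pin y,z',own(onplane(a,180+60/8,240+293/8,-80)))
print('tab in top view', [np.round(own(onz(b,130+u/4,145+v/4,.06))*1000) for u,v in((305,352),(280,325))])
print('proj tab top',proj(b,W(-80,0,0)*0+W(-.08,-.13,.07)))
for y in (-.07,-.11,-.13): print(y, W(-.08,y,.06))
go(W(-.144,-.04,.2347-.0187+.06),EY)
print(W(-.144,-.04,.2347))
E
```

```text
top [-77.9703877   33.45431921  51.54234529] [-85.           6.367355    51.54234529]
bot [-77.99318921  33.3865659   57.15828259] [-85.           6.29586779  57.15828259]
L [-78.41770515  32.12514231  51.94374345] [-85.           4.96492706  51.94374345]
R [-77.54840908  34.7082033   51.92593635] [-85.           7.69034074  51.92593635]
collar [-8.50000000e+01 -1.62440618e-02  5.72371695e+01] pin y,z [-80.          -2.56322114  52.51415681]
tab in top view [array([ -83., -136.,   60.]), array([ -70., -112.,   60.])]
proj tab top (np.float64(204.2927862297018), np.float64(231.12260280782948))
-0.07 [0.46085138 0.26717296 0.06      ]
-0.11 [0.448093   0.22926222 0.06      ]
-0.13 [0.44171382 0.21030685 0.06      ]
TCP [0.2396 0.5227 0.1951] F [1.19 0.81 1.12] shift tool mm [-240.8 -117.   -80.9] rz -6.0
[0.40976298 0.3160194  0.2347    ]
```

```bash
python3 -m pendant '[{"dz":-0.04,"rz":-2},{"dz":-0.04,"rz":-2},{"rz":-2},{"dx":-0.034,"dy":-0.0165},{"dx":-0.034,"dy":-0.0165},{"dx":-0.034,"dy":-0.0165},{"dx":-0.034,"dy":-0.0165},{"dx":-0.034,"dy":-0.0165},{},{}]'
python3 - <<'E'
from h import *
a=manip.get_image('scene')
for n,u,v in (('top',375,133),('bot',380,299),('L',326,150),('R',422,140)):
    P=onplane(a,180+u/8,240+v/8,-.085); print(n,P,own(P))
print('collar',own(onplane(a,180+160/8,240+325/8,-.085)), 'pin y,z',own(onplane(a,180+60/8,240+293/8,-.08)))
go(W(-.144,-.04,.2347-.0187+.06),EY)
E
```

```text
top [0.43815878 0.21541927 0.1235243 ] [-0.085      -0.12628852  0.1235243 ]
bot [0.43836266 0.21602506 0.07331149] [-0.085      -0.12564935  0.07331149]
L [0.44215831 0.22730361 0.11993535] [-0.085      -0.11374924  0.11993535]
R [0.43438582 0.20420813 0.12009456] [-0.085      -0.13811751  0.12009456]
collar [-0.085      -0.06921195  0.07260615] pin y,z [-0.08       -0.04487284  0.08222557]
TCP [0.2396 0.5227 0.1952] F [-0.42 -0.45  0.3 ] shift tool mm [-240.8 -117.   -80.8] rz -6.0invalid input
```

```bash
python3 -m pendant '[{"dz":-0.04,"rz":-2},{"dz":-0.04,"rz":-2},{"rz":-2},{"dx":-0.034,"dy":-0.0165},{"dx":-0.034,"dy":-0.0165},{"dx":-0.034,"dy":-0.0165},{"dx":-0.034,"dy":-0.0165},{"dx":-0.034,"dy":-0.0165},{"dx":0},{"dx":0}]'
python3 - <<'E'
from h import *
go(W(-.144,-.04,.2347-.0187+.06),EY)
E
```

```text
TCP [0.2396 0.5227 0.1952] F [-0.42 -0.45  0.3 ] shift tool mm [-240.8 -117.   -80.8] rz -6.0invalid input
```

```bash
python3 -m pendant '[{"dx":0,"dy":0,"dz":-0.04,"rx":0,"ry":0,"rz":-2,"hand":0.085}]'; echo; python3 -m pendant '[{"dz":-0.04,"rz":-2}]' 40
```

```text
clock: 0.53
position: [0.2363, 0.5172, 0.2271]
ee_rot: [-0.003, 0.196, 0.981, -0.009]
contact_force: [0.7, 0.1, -1.2]
width: 0.0849
gripper_force: 0.0
invalid input
```

```bash
python3 -m pendant '[{"dx":0,"dy":0,"dz":-0.04,"rx":0,"ry":0,"rz":-2,"hand":0.085},{"dx":0,"dy":0,"dz":0,"rx":0,"ry":0,"rz":-2,"hand":0.085},{"dx":-0.034,"dy":-0.0165,"dz":0,"rx":0,"ry":0,"rz":0,"hand":0.085},{"dx":-0.034,"dy":-0.0165,"dz":0,"rx":0,"ry":0,"rz":0,"hand":0.085},{"dx":-0.034,"dy":-0.0165,"dz":0,"rx":0,"ry":0,"rz":0,"hand":0.085},{"dx":-0.034,"dy":-0.0165,"dz":0,"rx":0,"ry":0,"rz":0,"hand":0.085},{"dx":-0.034,"dy":-0.0165,"dz":0,"rx":0,"ry":0,"rz":0,"hand":0.085},{"dx":0,"dy":0,"dz":0,"rx":0,"ry":0,"rz":0,"hand":0.085},{"dx":0,"dy":0,"dz":0,"rx":0,"ry":0,"rz":0,"hand":0.085}]' 40
python3 - <<'E'
from h import *
go(W(-.144,-.04,.2347-.0187+.06),EY)
print(tool()[2])
E
```

```text
clock: 1.28
position: [0.3756, 0.389, 0.2752]
ee_rot: [-0.0, 0.164, 0.986, 0.0]
contact_force: [-0.8, 0.5, 0.8]
width: 0.0849
gripper_force: 0.0
TCP [0.3756 0.389  0.2752] F [-0.85  0.52  0.77] shift tool mm [-55.9 -58.   -0.8] rz -0.3
[[-9.46343034e-01  3.23163792e-01 -1.58343803e-04]
 [ 3.23163760e-01  9.46343037e-01  2.00081862e-04]
 [ 2.14506769e-04  1.38175098e-04 -9.99999967e-01]]
```

```bash
python3 -m pendant '[{"dx":-0.028,"dy":-0.029,"dz":0,"rx":0,"ry":0,"rz":0,"hand":0.085},{"dx":-0.028,"dy":-0.029,"dz":0,"rx":0,"ry":0,"rz":0,"hand":0.085},{"dx":0,"dy":0,"dz":0,"rx":0,"ry":0,"rz":0,"hand":0.085},{"dx":0,"dy":0,"dz":0,"rx":0,"ry":0,"rz":0,"hand":0.085}]' 40
python3 - <<'E'
from h import *
go(W(-.144,-.04,.2347-.0187+.06),EY)
a=manip.get_image('scene'); b=manip.get_image('top')
p=tool()[1]; print('tcp px',proj(a,p),proj(b,p),'ball',proj(a,W(-.144,-.04,.2347)))
A=cv2.resize(a['frame'][120:290,110:260],None,fx=3.5,fy=3.5,interpolation=cv2.INTER_CUBIC)
cv2.imwrite('pics/ab.png',A[:,:,::-1])
E
```

```text
clock: 1.62
position: [0.4088, 0.3172, 0.2754]
ee_rot: [-0.0, 0.163, 0.987, 0.0]
contact_force: [-0.3, 0.7, 0.6]
width: 0.0851
gripper_force: 0.0
TCP [0.4088 0.3172 0.2754] F [-0.34  0.73  0.6 ] shift tool mm [-1.3 -0.8 -0.6] rz -0.1
tcp px (np.float64(175.33438252832246), np.float64(203.91845398147612)) (np.float64(150.61893741638596), np.float64(242.56828345423915)) ball (np.float64(178.60419123791547), np.float64(224.33486387874703))
```

View pics/ab.png

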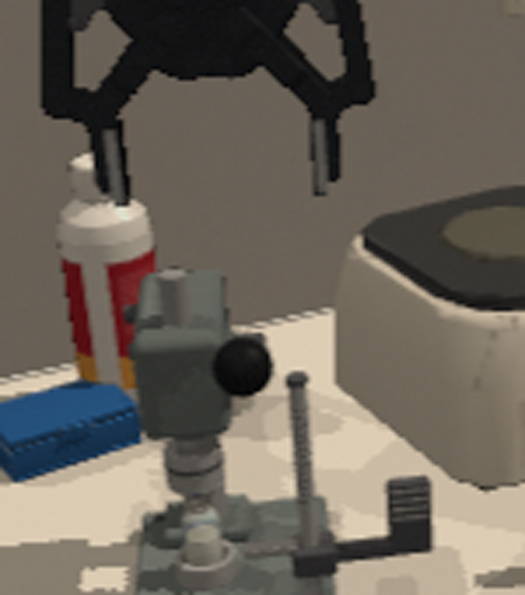

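The fingertips appear at scene px (144,178) and (201,175), while the projected TCP is (175,204). That gap is too big, so I'll check it against the first picture and the top view before descending.

```bash
python3 - <<'E'
from h import *
a=manip.get_image('scene'); b=manip.get_image('top')
print('start tcp', proj(a,[.2393,.5222,.1944]), proj(b,[.2393,.5222,.1944]),'base',proj(b,[0,0,0]), proj(a,[0,0,.1]))
s,p,M=tool(); print(s['width'],s['qpos'])
for z in (0,-.013,-.0187):
  print(z,[np.round(proj(a,p+M@np.array([0,y,z])),1) for y in (-.0425,.0425)],[np.round(proj(b,p+M@np.array([0,y,z])),1) for y in (-.0425,.0425)])
B=cv2.resize(b['frame'][150:350,60:300],None,fx=3,fy=3,interpolation=cv2.INTER_CUBIC)
cv2.imwrite('pics/bb.png',B[:,:,::-1])
E
```

```text
start tcp (np.float64(67.06708081451538), np.float64(342.23644316649563)) (np.float64(79.06252118451687), np.float64(308.62614981665547)) base (np.float64(278.55048006163577), np.float64(380.3718223816416)) (np.float64(479.7659735326309), np.float64(365.7562950458763))
0.08509301288655445 [ 5.28362494e-01  1.52902667e-01  1.47256234e+00  9.46863819e-04
  1.51599514e+00 -7.19642343e-01]
0 [array([200.4, 202.2]), array([149.4, 205.9])] [array([166.8, 247.9]), array([134.3, 237.4])]
-0.013 [array([199.9, 195.3]), array([148.5, 198.8])] [array([165.7, 247.9]), array([133. , 237.3])]
-0.0187 [array([199.7, 192.3]), array([148.1, 195.7])] [array([165.3, 247.9]), array([132.4, 237.2])]
```

View pics/bb.png

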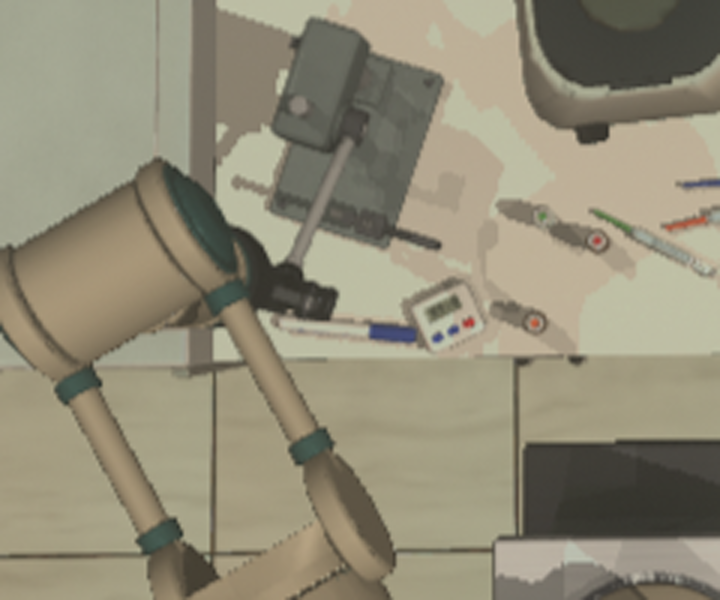

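The top view agrees with the TCP in xy: the gripper knuckle is at px (167,250). In the scene view the open tips look about 38 mm too high, so I'll close the fingers here, clear of the ball, and look again.

```bash
python3 -m pendant '[{"dx":0,"dy":0,"dz":0,"rx":0,"ry":0,"rz":0,"hand":0.0},{"dx":0,"dy":0,"dz":0,"rx":0,"ry":0,"rz":0,"hand":0.0},{"dx":0,"dy":0,"dz":0,"rx":0,"ry":0,"rz":0,"hand":0.0},{"dx":0,"dy":0,"dz":0,"rx":0,"ry":0,"rz":0,"hand":0.0},{"dx":0,"dy":0,"dz":0,"rx":0,"ry":0,"rz":0,"hand":0.0},{"dx":0,"dy":0,"dz":0,"rx":0,"ry":0,"rz":0,"hand":0.0}]' 40
python3 - <<'E'
from h import *
a=manip.get_image('scene')
A=cv2.resize(a['frame'][120:290,110:260],None,fx=3.5,fy=3.5,interpolation=cv2.INTER_CUBIC)
p=tool()[1]; u,v=proj(a,p); cv2.circle(A,(int((u-110)*3.5),int((v-120)*3.5)),3,(255,0,0),-1)
cv2.imwrite('pics/ac.png',A[:,:,::-1])
E
```

```text
clock: 2.32
position: [0.4089, 0.3175, 0.2752]
ee_rot: [0.0, 0.162, 0.987, 0.0]
contact_force: [0.2, 0.2, -0.2]
width: 0.012
gripper_force: 0.0
```

View pics/ac.png

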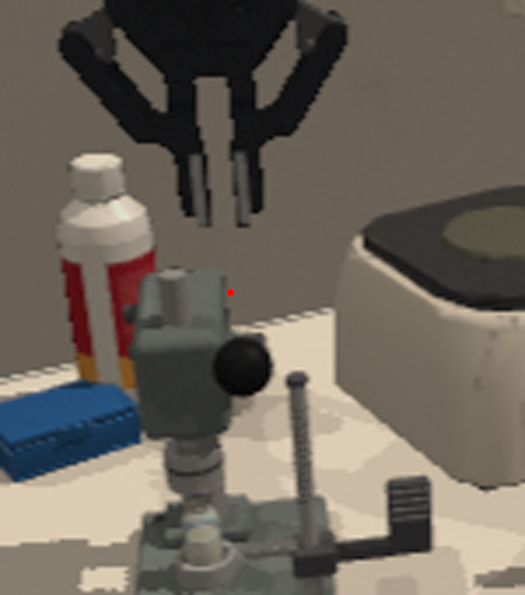

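The closed tips sit at scene px (173.4,184.3) and the TCP dot at (175.7,203.7), so the real tip may be about 36 mm above the reported TCP. Laterally it is in line with the ball. I'll find the ball top by feel with the fingers closed.

```bash
python3 -m pendant '[{"dx":0,"dy":0,"dz":0.01,"rx":0,"ry":0,"rz":0,"hand":0.0},{"dx":0,"dy":0,"dz":0.008,"rx":0,"ry":0,"rz":0,"hand":0.0},{"dx":0,"dy":0,"dz":0,"rx":0,"ry":0,"rz":0,"hand":0.0}]' 40
for i in 1; do python3 -m pendant '[{"dx":0,"dy":0,"dz":0.004,"rx":0,"ry":0,"rz":0,"hand":0.0},{"dx":0,"dy":0,"dz":0.004,"rx":0,"ry":0,"rz":0,"hand":0.0},{"dx":0,"dy":0,"dz":0,"rx":0,"ry":0,"rz":0,"hand":0.0}]'; done
python3 -m pendant '[{"dx":0,"dy":0,"dz":0.004,"rx":0,"ry":0,"rz":0,"hand":0.0},{"dx":0,"dy":0,"dz":0.003,"rx":0,"ry":0,"rz":0,"hand":0.0},{"dx":0,"dy":0,"dz":0,"rx":0,"ry":0,"rz":0,"hand":0.0}]'
```

```text
clock: 2.62
position: [0.4077, 0.3166, 0.2548]
ee_rot: [-0.002, 0.162, 0.987, -0.001]
contact_force: [-0.9, -0.4, -0.2]
width: -0.0003
gripper_force: 0.0
clock: 2.87
position: [0.4085, 0.3172, 0.2483]
ee_rot: [-0.001, 0.162, 0.987, -0.0]
contact_force: [0.5, -0.3, 1.1]
width: -0.0001
gripper_force: 0.0
clock: 3.12
position: [0.4086, 0.3172, 0.2415]
ee_rot: [-0.0, 0.162, 0.987, -0.0]
contact_force: [0.0, -0.9, -0.2]
width: 0.0001
gripper_force: 0.0
```

```bash

python3 -m pendant '[{"dx":0,"dy":0,"dz":0.004,"rx":0,"ry":0,"rz":0,"hand":0.0},{"dx":0,"dy":0,"dz":0.004,"rx":0,"ry":0,"rz":0,"hand":0.0},{"dx":0,"dy":0,"dz":0,"rx":0,"ry":0,"rz":0,"hand":0.0}]'
python3 -m pendant '[{"dx":0,"dy":0,"dz":0.003,"rx":0,"ry":0,"rz":0,"hand":0.0},{"dx":0,"dy":0,"dz":0.003,"rx":0,"ry":0,"rz":0,"hand":0.0},{"dx":0,"dy":0,"dz":0,"rx":0,"ry":0,"rz":0,"hand":0.0}]'
python3 -m pendant '[{"dx":0,"dy":0,"dz":0.003,"rx":0,"ry":0,"rz":0,"hand":0.0},{"dx":0,"dy":0,"dz":0.003,"rx":0,"ry":0,"rz":0,"hand":0.0},{"dx":0,"dy":0,"dz":0,"rx":0,"ry":0,"rz":0,"hand":0.0}]'
python3 - <<'E'
from h import *
a=manip.get_image('scene')
A=cv2.resize(a['frame'][150:290,110:260],None,fx=3.5,fy=3.5,interpolation=cv2.INTER_CUBIC)
p=tool()[1]; u,v=proj(a,p); cv2.circle(A,(int((u-110)*3.5),int((v-150)*3.5)),3,(255,0,0),-1)
B=manip.get_image('top'); B=cv2.resize(B['frame'][210:280,110:210],None,fx=3,fy=3,interpolation=cv2.INTER_CUBIC)
H=np.zeros((490,800,3),np.uint8); H[:,:525]=A; H[:210,525:800]=B[:,:275]
cv2.imwrite('pics/ad.png',H[:,:,::-1])
E
```

```text
clock: 3.37
position: [0.4084, 0.3171, 0.2333]
ee_rot: [-0.001, 0.162, 0.987, -0.0]
contact_force: [-0.1, 0.1, -0.0]
width: 0.0002
gripper_force: 0.0
clock: 3.62
position: [0.4086, 0.3172, 0.2275]
ee_rot: [-0.0, 0.162, 0.987, -0.0]
contact_force: [0.0, -0.4, -0.7]
width: 0.0003
gripper_force: 0.0
clock: 3.87
position: [0.4086, 0.3172, 0.2215]
ee_rot: [-0.0, 0.162, 0.987, -0.0]
contact_force: [-0.9, 0.5, 0.7]
width: -0.0
gripper_force: 0.0
```

View pics/ad.png

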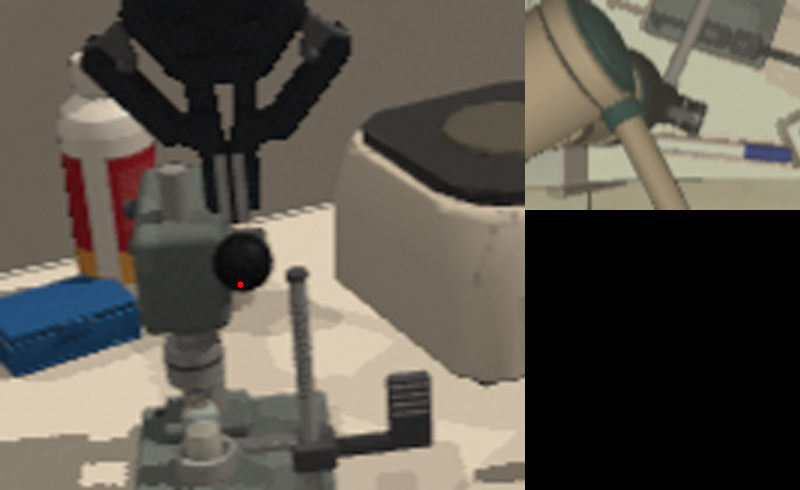

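Taken together, the views put the real tip about 5 mm above the ball top: tip at crop (231,222), ball top at (242,232). That makes it about 34 mm above the reported TCP, so I'll continue down by feel.

```bash

for i in 1; do
python3 -m pendant '[{"dx":0,"dy":0,"dz":0.002,"rx":0,"ry":0,"rz":0,"hand":0.0},{"dx":0,"dy":0,"dz":0.001,"rx":0,"ry":0,"rz":0,"hand":0.0},{"dx":0,"dy":0,"dz":0,"rx":0,"ry":0,"rz":0,"hand":0.0}]' | egrep 'posi|force'
python3 -m pendant '[{"dx":0,"dy":0,"dz":0.002,"rx":0,"ry":0,"rz":0,"hand":0.0},{"dx":0,"dy":0,"dz":0.001,"rx":0,"ry":0,"rz":0,"hand":0.0},{"dx":0,"dy":0,"dz":0,"rx":0,"ry":0,"rz":0,"hand":0.0}]' | egrep 'posi|force'
python3 -m pendant '[{"dx":0,"dy":0,"dz":0.002,"rx":0,"ry":0,"rz":0,"hand":0.0},{"dx":0,"dy":0,"dz":0.001,"rx":0,"ry":0,"rz":0,"hand":0.0},{"dx":0,"dy":0,"dz":0,"rx":0,"ry":0,"rz":0,"hand":0.0}]' | egrep 'posi|force'
done
```

```text
position: [0.4088, 0.3173, 0.219]
contact_force: [-0.5, -0.1, 1.0]
gripper_force: 0.0
position: [0.4087, 0.3173, 0.2159]
contact_force: [-0.0, 0.4, -0.5]
gripper_force: 0.0
position: [0.4087, 0.3173, 0.2129]
contact_force: [-0.6, 0.8, 0.5]
gripper_force: 0.0
```

```bash

python3 -m pendant '[{"dx":0,"dy":0,"dz":0.002,"rx":0,"ry":0,"rz":0,"hand":0.0},{"dx":0,"dy":0,"dz":0.001,"rx":0,"ry":0,"rz":0,"hand":0.0},{"dx":0,"dy":0,"dz":0,"rx":0,"ry":0,"rz":0,"hand":0.0}]' | egrep 'posi|force'
python3 -m pendant '[{"dx":0,"dy":0,"dz":0.002,"rx":0,"ry":0,"rz":0,"hand":0.0},{"dx":0,"dy":0,"dz":0.001,"rx":0,"ry":0,"rz":0,"hand":0.0},{"dx":0,"dy":0,"dz":0,"rx":0,"ry":0,"rz":0,"hand":0.0}]' | egrep 'posi|force'
python3 - <<'E'
from h import *
a=manip.get_image('scene'); b=manip.get_image('top')
for im,box in ((a,(150,190,200,245)),):
    g=im['frame'][190:240,160:200].max(2)
    for r in range(0,50,2): print(190+r,''.join('#' if v<45 else ('+' if v<90 else '.') for v in g[r]))
E
```

```text
position: [0.4088, 0.3177, 0.2107]
contact_force: [-1.3, 0.2, 3.0]
gripper_force: 1.5
position: [0.4074, 0.3181, 0.2078]
contact_force: [-4.9, 1.2, 6.0]
gripper_force: 2.9
190 #############+..+#####################+.
192 ##############+.+###################+...
194 ##############+.+##################+....
196 ##############+.+################+......
198 ##########################+.............
200 +....+##################+...............
202 +......+####+++#++++####+...............
204 +......+####+++##+++####+...............
206 ++.....++###++++#++++###+...............
208 ++......+###++++#++++###+...............
210 ++......+###++++#++++####+..............
212 +++..++++###++++#++++###+...............
214 ........++###+++##+++###+...............
216 ........++###++++#++++###...............
218 +++++++++++++++++#+++++++...............
220 +++++++++++++++++#++++###+..............
222 ++++++++++++##############+.............
224 +++++++++++################.............
226 ++++++++++#################+............
228 ++++++++++#################+....++++++..
230 +++++++++++################......#+++...
232 ++++++++++++##############.......+++....
234 ++++++++++++++#########+.........+++....
236 ++++++++++++++++.................+++....
238 ++++++++++++++++..................++....
```

```bash
python3 - <<'E'
from h import *
a=manip.get_image('scene')
g=a['frame'][215:242,166:192].max(2)
c,_=blob(a,(166,221,190,238),45); print('ball px',c)
# lever angle from ball row: find th with own y=-.04
for th in (.45,.42,.40,.38,.36):
    B=W(-.16*np.cos(th),-.04,.165+.16*np.sin(th)); print(th,np.round(B,4),np.round(proj(a,B),1))
for z in (.235,.24,.245): print('tip',z,onz(a,176.7,219.5,z))
s=manip.get_state(); print(s['position'],s['contact_force'],s['moment'],s['qpos'])
E
```

```text
ball px [178.23923445 227.36363636]
0.45 [0.4097 0.316  0.2346] [178.6 224.4]
0.42 [0.4078 0.3167 0.2302] [178.8 227.1]
0.4 [0.4066 0.3171 0.2273] [179.  228.9]
0.38 [0.4054 0.3175 0.2243] [179.1 230.7]
0.36 [0.4043 0.3179 0.2214] [179.3 232.5]
tip 0.235 [0.42928616 0.3129312  0.235     ]
tip 0.24 [0.41932116 0.31579366 0.24      ]
tip 0.245 [0.40935616 0.31865612 0.245     ]
[0.40740594 0.31810546 0.20782098] [-4.84597926  0.81429707  6.74176205] [ 0.21096195  0.73355704 -0.01271016] [ 0.52621321  0.18137746  1.60166299  0.00267019  1.35968351 -0.72010575]
```

Ball, tip and touch now agree: the tip is 37 mm above the reported TCP and the xy is right. The lever is at about 0.08 and moving at roughly 4 N. I'll press on along the arc, staying short of the jaw range.

```bash
cat >> h.py <<'E'
D=.0375  # true tip height above reported TCP
def feel():
    s,p,M=tool(); f=np.array(s['contact_force']); z=p[2]+D-.015
    th=np.arcsin(np.clip((z-.165)/.16,-1,1)); fo=-f@EX; ft=-(fo*np.sin(th))+f[2]*np.cos(th)
    print('t %.2f TCP %s F %s th(top press) %.3f lever %.3f Ftan %.2f w %.4f gf %.1f'%(s['clock'],np.round(p,4),np.round(f,1),th,.5-th,-( f@EX)*-np.sin(th)*-1*-1+f[2]*np.cos(th),s['width'],s['gripper_force']))
E
python3 -m pendant '[{"dx":0.003,"dy":0,"dz":0.003,"rx":0,"ry":0,"rz":0,"hand":0.0},{"dx":0.0016,"dy":0,"dz":0.004,"rx":0,"ry":0,"rz":0,"hand":0.0},{"dx":0.0015,"dy":0,"dz":0.004,"rx":0,"ry":0,"rz":0,"hand":0.0},{"dx":0.0014,"dy":0,"dz":0.004,"rx":0,"ry":0,"rz":0,"hand":0.0},{"dx":0.0013,"dy":0,"dz":0.004,"rx":0,"ry":0,"rz":0,"hand":0.0}]' | egrep 'posi|force'
python3 -m pendant '[{"dx":0.0011,"dy":0,"dz":0.004,"rx":0,"ry":0,"rz":0,"hand":0.0},{"dx":0.001,"dy":0,"dz":0.004,"rx":0,"ry":0,"rz":0,"hand":0.0},{"dx":0.0009,"dy":0,"dz":0.004,"rx":0,"ry":0,"rz":0,"hand":0.0},{"dx":0.0008,"dy":0,"dz":0.004,"rx":0,"ry":0,"rz":0,"hand":0.0},{"dx":0,"dy":0,"dz":0,"rx":0,"ry":0,"rz":0,"hand":0.0}]' | egrep 'posi|force'
python3 -c "
from h import *
feel()"
```

```text
position: [0.3991, 0.3209, 0.1888]
contact_force: [-5.1, 0.6, 6.3]
gripper_force: 3.4
position: [0.3955, 0.3219, 0.172]
contact_force: [-1.5, 1.2, 1.2]
gripper_force: 0.7
t 6.20 TCP [0.3955 0.3219 0.172 ] F [-1.5  1.2  1.2] th(top press) 0.185 lever 0.315 Ftan 0.85 w -0.0001 gf 0.7
```

```bash

python3 -m pendant '[{"dx":0.0005,"dy":0,"dz":0.003,"rx":0,"ry":0,"rz":0,"hand":0.0},{"dx":0.0005,"dy":0,"dz":0.003,"rx":0,"ry":0,"rz":0,"hand":0.0},{"dx":0.0003,"dy":0,"dz":0.003,"rx":0,"ry":0,"rz":0,"hand":0.0},{"dx":0.0003,"dy":0,"dz":0.003,"rx":0,"ry":0,"rz":0,"hand":0.0}]' | egrep 'posi|force'
python3 -m pendant '[{"dx":0,"dy":0,"dz":0.002,"rx":0,"ry":0,"rz":0,"hand":0.0}]' | egrep 'posi|force'
python3 -m pendant '[{"dx":0,"dy":0,"dz":0.002,"rx":0,"ry":0,"rz":0,"hand":0.0}]' | egrep 'posi|force'
python3 -c "
from h import *
feel()
a=manip.get_image('scene'); c,st=blob(a,(160,235,200,262),45); print(c,st)
for th in (.15,.1,.05): print(th,proj(a,W(-.16*np.cos(th),-.04,.165+.16*np.sin(th))))"
```

```text
position: [0.3946, 0.3224, 0.1606]
contact_force: [-3.6, 1.4, 5.4]
gripper_force: 2.7
position: [0.3946, 0.3224, 0.1584]
contact_force: [-4.4, 1.6, 5.3]
gripper_force: 2.6
position: [0.3948, 0.3223, 0.1565]
contact_force: [-3.7, 0.7, 4.5]
gripper_force: 2.5
t 6.70 TCP [0.3948 0.3223 0.1565] F [-3.7  0.7  4.5] th(top press) 0.088 lever 0.412 Ftan 4.16 w -0.0002 gf 2.5
[181.31914894 254.30851064] [ 13   0  17  27 188]
0.15 (np.float64(180.8483045894528), np.float64(250.89324273706484))
0.1 (np.float64(181.2280998567142), np.float64(255.02721835499418))
0.05 (np.float64(181.60576066387998), np.float64(259.0379511942136))
```

```bash

python3 -m pendant '[{"dx":0,"dy":0,"dz":0.0015,"rx":0,"ry":0,"rz":0,"hand":0.0}]' | egrep 'posi|contact'
python3 -m pendant '[{"dx":0,"dy":0,"dz":0.0015,"rx":0,"ry":0,"rz":0,"hand":0.0}]' | egrep 'posi|contact'
python3 -m pendant '[{"dx":0,"dy":0,"dz":0.0015,"rx":0,"ry":0,"rz":0,"hand":0.0}]' | egrep 'posi|contact'
python3 -m pendant '[{"dx":0,"dy":0,"dz":0.0015,"rx":0,"ry":0,"rz":0,"hand":0.0}]' | egrep 'posi|contact'
```

```text
position: [0.395, 0.3223, 0.1551]
contact_force: [-3.6, 1.3, 5.3]
position: [0.3949, 0.3223, 0.1536]
contact_force: [-3.9, 2.1, 5.3]
position: [0.395, 0.3223, 0.152]
contact_force: [-3.8, 1.9, 4.5]
position: [0.3949, 0.3223, 0.1505]
contact_force: [-3.5, 2.1, 5.8]
```

```bash

python3 -m pendant '[{"dx":0,"dy":0,"dz":0.0015,"rx":0,"ry":0,"rz":0,"hand":0.0}]' | egrep 'posi|contact'
python3 -m pendant '[{"dx":0,"dy":0,"dz":0.0015,"rx":0,"ry":0,"rz":0,"hand":0.0}]' | egrep 'posi|contact'
python3 -c "
from h import *
feel()"
```

```text
position: [0.3951, 0.3222, 0.149]
contact_force: [-3.1, 1.7, 4.2]
position: [0.3951, 0.3222, 0.1474]
contact_force: [-3.3, 1.4, 4.2]
t 7.25 TCP [0.3951 0.3222 0.1474] F [-3.3  1.4  4.2] th(top press) 0.031 lever 0.469 Ftan 4.13 w -0.0000 gf 2.3
```

```bash

python3 -m pendant '[{"dx":0,"dy":0,"dz":0.0015,"rx":0,"ry":0,"rz":0,"hand":0.0}]' | egrep 'posi|contact'
python3 -m pendant '[{"dx":0,"dy":0,"dz":0.0015,"rx":0,"ry":0,"rz":0,"hand":0.0}]' | egrep 'posi|contact'
python3 -m pendant '[{"dx":0,"dy":0,"dz":0.0015,"rx":0,"ry":0,"rz":0,"hand":0.0}]' | egrep 'posi|contact'
python3 -m pendant '[{"dx":0,"dy":0,"dz":0.0015,"rx":0,"ry":0,"rz":0,"hand":0.0}]' | egrep 'posi|contact'
```

```text
position: [0.3953, 0.3221, 0.1458]
contact_force: [-3.9, 1.5, 5.4]
position: [0.3953, 0.3221, 0.1443]
contact_force: [-4.1, 2.3, 5.3]
position: [0.3955, 0.322, 0.1427]
contact_force: [-3.8, 1.6, 5.5]
position: [0.3953, 0.3221, 0.1411]
contact_force: [-4.6, 2.0, 5.0]
```

```bash

python3 -m pendant '[{"dx":0,"dy":0,"dz":0.0015,"rx":0,"ry":0,"rz":0,"hand":0.0}]' | egrep 'posi|contact'
python3 -m pendant '[{"dx":0,"dy":0,"dz":0.0015,"rx":0,"ry":0,"rz":0,"hand":0.0}]' | egrep 'posi|contact'
python3 -m pendant '[{"dx":0,"dy":0,"dz":0.0015,"rx":0,"ry":0,"rz":0,"hand":0.0}]' | egrep 'posi|contact'
python3 -m pendant '[{"dx":0,"dy":0,"dz":0.0015,"rx":0,"ry":0,"rz":0,"hand":0.0}]' | egrep 'posi|contact'
```

```text
position: [0.3955, 0.322, 0.1396]
contact_force: [-3.4, 2.1, 4.5]
position: [0.3954, 0.322, 0.138]
contact_force: [-4.3, 1.5, 5.3]
position: [0.3954, 0.322, 0.1365]
contact_force: [-3.5, 0.8, 5.7]
position: [0.3955, 0.3219, 0.135]
contact_force: [-3.3, 1.1, 5.0]
```

```bash

python3 -m pendant '[{"dx":0,"dy":0,"dz":0.0015,"rx":0,"ry":0,"rz":0,"hand":0.0}]' | egrep 'posi|contact'
python3 -m pendant '[{"dx":0,"dy":0,"dz":0.0015,"rx":0,"ry":0,"rz":0,"hand":0.0}]' | egrep 'posi|contact'
python3 -m pendant '[{"dx":0,"dy":0,"dz":0.0015,"rx":0,"ry":0,"rz":0,"hand":0.0}]' | egrep 'posi|contact'
python3 -m pendant '[{"dx":0,"dy":0,"dz":0.0015,"rx":0,"ry":0,"rz":0,"hand":0.0}]' | egrep 'posi|contact'
```

```text
position: [0.3954, 0.322, 0.1335]
contact_force: [-3.9, 1.4, 4.4]
position: [0.3954, 0.322, 0.132]
contact_force: [-4.3, 2.3, 4.4]
position: [0.3954, 0.322, 0.1305]
contact_force: [-4.2, 1.4, 4.1]
position: [0.3954, 0.322, 0.129]
contact_force: [-1.8, 1.6, 4.7]
```

```bash

python3 -m pendant '[{"dx":0,"dy":0,"dz":0.0015,"rx":0,"ry":0,"rz":0,"hand":0.0}]' | egrep 'posi|contact'
python3 -m pendant '[{"dx":0,"dy":0,"dz":0.0015,"rx":0,"ry":0,"rz":0,"hand":0.0}]' | egrep 'posi|contact'
python3 -m pendant '[{"dx":0,"dy":0,"dz":0.0015,"rx":0,"ry":0,"rz":0,"hand":0.0}]' | egrep 'posi|contact'
python3 -m pendant '[{"dx":0,"dy":0,"dz":0.0015,"rx":0,"ry":0,"rz":0,"hand":0.0}]' | egrep 'posi|contact'
```

```text
position: [0.3955, 0.3219, 0.1276]
contact_force: [-3.1, 1.5, 4.8]
position: [0.3955, 0.3219, 0.1261]
contact_force: [-3.4, 1.7, 4.2]
position: [0.3956, 0.3219, 0.1246]
contact_force: [-3.3, 1.6, 3.7]
position: [0.3956, 0.3219, 0.1231]
contact_force: [-2.1, 1.6, 4.9]
```

```bash

python3 -m pendant '[{"dx":0,"dy":0,"dz":0.0015,"rx":0,"ry":0,"rz":0,"hand":0.0}]' | egrep 'posi|contact'
python3 -m pendant '[{"dx":0,"dy":0,"dz":0.0015,"rx":0,"ry":0,"rz":0,"hand":0.0}]' | egrep 'posi|contact'
python3 -m pendant '[{"dx":0,"dy":0,"dz":0.0015,"rx":0,"ry":0,"rz":0,"hand":0.0}]' | egrep 'posi|contact'
python3 -m pendant '[{"dx":0,"dy":0,"dz":0.0015,"rx":0,"ry":0,"rz":0,"hand":0.0}]' | egrep 'posi|contact'
```

```text
position: [0.3957, 0.3219, 0.1216]
contact_force: [-2.3, 1.6, 4.1]
position: [0.3957, 0.3219, 0.1201]
contact_force: [-1.9, 0.4, 4.8]
position: [0.3958, 0.3219, 0.1187]
contact_force: [-2.1, 0.9, 4.3]
position: [0.3959, 0.3218, 0.1171]
contact_force: [-1.9, 0.8, 4.2]
```

```bash

python3 -m pendant '[{"dx":0,"dy":0,"dz":0.0015,"rx":0,"ry":0,"rz":0,"hand":0.0}]' | egrep 'posi|contact'
python3 -m pendant '[{"dx":0,"dy":0,"dz":0.0015,"rx":0,"ry":0,"rz":0,"hand":0.0}]' | egrep 'posi|contact'
python3 -m pendant '[{"dx":0,"dy":0,"dz":0.0015,"rx":0,"ry":0,"rz":0,"hand":0.0}]' | egrep 'posi|contact'
python3 -m pendant '[{"dx":0,"dy":0,"dz":0.0015,"rx":0,"ry":0,"rz":0,"hand":0.0}]' | egrep 'posi|contact'
```

```text
position: [0.396, 0.3218, 0.1157]
contact_force: [-1.8, 1.4, 4.6]
position: [0.3961, 0.3218, 0.1142]
contact_force: [-1.4, -0.1, 4.5]
position: [0.3962, 0.3218, 0.1127]
contact_force: [-0.3, 0.3, 3.6]
position: [0.3963, 0.3217, 0.1113]
contact_force: [0.7, -1.7, 5.4]
```

```bash

python3 -m pendant '[{"dx":0,"dy":0,"dz":0.0015,"rx":0,"ry":0,"rz":0,"hand":0.0}]' | egrep 'posi|contact'
python3 -m pendant '[{"dx":0,"dy":0,"dz":0.0015,"rx":0,"ry":0,"rz":0,"hand":0.0}]' | egrep 'posi|contact'
python3 -m pendant '[{"dx":0,"dy":0,"dz":0.001,"rx":0,"ry":0,"rz":0,"hand":0.0},{"dx":0,"dy":0,"dz":0,"rx":0,"ry":0,"rz":0,"hand":0.0}]' | egrep 'posi|contact'
```

```text
position: [0.3965, 0.3217, 0.1099]
contact_force: [-0.6, -1.3, 7.2]
position: [0.3966, 0.3217, 0.1087]
contact_force: [0.5, -0.9, 8.5]
position: [0.3968, 0.3217, 0.1079]
contact_force: [0.3, -1.8, 7.4]
```

The resistance firmed up from 4.5 to 8.5 N, starting at TCP z of about 0.111. One more small nudge with a hold, then I lift off.

```bash

python3 -m pendant '[{"dx":0,"dy":0,"dz":0.0007,"rx":0,"ry":0,"rz":0,"hand":0.0},{"dx":0,"dy":0,"dz":0,"rx":0,"ry":0,"rz":0,"hand":0.0},{"dx":0,"dy":0,"dz":0,"rx":0,"ry":0,"rz":0,"hand":0.0},{"dx":0,"dy":0,"dz":0,"rx":0,"ry":0,"rz":0,"hand":0.0}]' | egrep 'posi|contact'
python3 -m pendant '[{"dx":0,"dy":0,"dz":-0.003,"rx":0,"ry":0,"rz":0,"hand":0.0},{"dx":0,"dy":0,"dz":-0.01,"rx":0,"ry":0,"rz":0,"hand":0.0},{"dx":0,"dy":0,"dz":-0.03,"rx":0,"ry":0,"rz":0,"hand":0.0},{"dx":0,"dy":0,"dz":-0.04,"rx":0,"ry":0,"rz":0,"hand":0.0},{"dx":0,"dy":0,"dz":-0.04,"rx":0,"ry":0,"rz":0,"hand":0.0},{"dx":0,"dy":0,"dz":0,"rx":0,"ry":0,"rz":0,"hand":0.04}]' | egrep 'posi|contact'
python3 - <<'E'
from h import *
a=manip.get_image('scene')
c,st=blob(a,(165,262,205,295),40); print(c,st)
for th in (-.18,-.2,-.22,-.24): print(th,proj(a,W(-.16*np.cos(th),-.04,.165+.16*np.sin(th))))
go(W(-.08,-.126,.1095-D-.0187+.09),EX)
E
```

```text
position: [0.3968, 0.3216, 0.1075]
contact_force: [0.6, -2.2, 9.5]
position: [0.3996, 0.3244, 0.2375]
contact_force: [0.4, 0.0, 0.6]
[183.79166667 277.59375   ] [ 11   8  16  16 192]
-0.18 (np.float64(183.27575827406636), np.float64(275.5222835005315))
-0.2 (np.float64(183.4131623948723), np.float64(276.78037105557723))
-0.22 (np.float64(183.54897645381638), np.float64(278.0076707120576))
-0.24 (np.float64(183.6831323917925), np.float64(279.2036875885558))
TCP [0.3981 0.3235 0.2341] F [ 0.66 -0.04 -0.6 ] shift tool mm [-76.9 -90.   90.6] rz 90.0
```

```bash

python3 -m pendant '[{"dx":0,"dy":0,"dz":0,"rx":0,"ry":0,"rz":7,"hand":0.05},{"dx":0,"dy":0,"dz":0,"rx":0,"ry":0,"rz":7,"hand":0.05},{"dx":0,"dy":0,"dz":0,"rx":0,"ry":0,"rz":7,"hand":0.05},{"dx":0,"dy":0,"dz":0,"rx":0,"ry":0,"rz":7,"hand":0.05},{"dx":0,"dy":0,"dz":0,"rx":0,"ry":0,"rz":7,"hand":0.05},{"dx":0,"dy":0,"dz":0,"rx":0,"ry":0,"rz":7,"hand":0.05},{"dx":0,"dy":0,"dz":0,"rx":0,"ry":0,"rz":7,"hand":0.05},{"dx":0,"dy":0,"dz":0,"rx":0,"ry":0,"rz":7,"hand":0.05},{"dx":0,"dy":0,"dz":0,"rx":0,"ry":0,"rz":7,"hand":0.05},{"dx":0,"dy":0,"dz":0,"rx":0,"ry":0,"rz":7,"hand":0.05},{"dx":0,"dy":0,"dz":0,"rx":0,"ry":0,"rz":7,"hand":0.05},{"dx":0,"dy":0,"dz":0,"rx":0,"ry":0,"rz":7,"hand":0.05}]' 40 | egrep 'posi|contact'
python3 -m pendant '[{"dx":0,"dy":0,"dz":0,"rx":0,"ry":0,"rz":6,"hand":0.05},{"dx":0,"dy":0,"dz":0,"rx":0,"ry":0,"rz":0,"hand":0.05},{"dx":0,"dy":0,"dz":0,"rx":0,"ry":0,"rz":0,"hand":0.05}]' | egrep 'posi|width'
python3 - <<'E'
from h import *
go(W(-.08,-.128,.1095-D-.0187+.06),EX)
E
```

```text
position: [0.3946, 0.3213, 0.2279]
contact_force: [0.6, 0.7, 0.8]
position: [0.3949, 0.3215, 0.2284]
width: 0.0498
TCP [0.3949 0.3215 0.2284] F [ 0.28 -0.47 -0.83] shift tool mm [-88.4  79.8 115.1] rz 0.1
```

```bash

python3 -m pendant '[{"dx":-0.022,"dy":0.02,"dz":0,"rx":0,"ry":0,"rz":0,"hand":0.05},{"dx":-0.022,"dy":0.02,"dz":0,"rx":0,"ry":0,"rz":0,"hand":0.05},{"dx":-0.022,"dy":0.02,"dz":0,"rx":0,"ry":0,"rz":0,"hand":0.05},{"dx":-0.022,"dy":0.02,"dz":0,"rx":0,"ry":0,"rz":0,"hand":0.05},{"dx":0,"dy":0,"dz":0,"rx":0,"ry":0,"rz":0,"hand":0.05},{"dx":0,"dy":0,"dz":0.035,"rx":0,"ry":0,"rz":0,"hand":0.05},{"dx":0,"dy":0,"dz":0.035,"rx":0,"ry":0,"rz":0,"hand":0.05},{"dx":0,"dy":0,"dz":0.035,"rx":0,"ry":0,"rz":0,"hand":0.05},{"dx":0,"dy":0,"dz":0,"rx":0,"ry":0,"rz":0,"hand":0.05},{"dx":0,"dy":0,"dz":0,"rx":0,"ry":0,"rz":0,"hand":0.05}]' | egrep 'posi|contact'
python3 - <<'E'
from h import *
go(W(-.08,-.128,.1095-D-.0187),EX)
a=manip.get_image('scene'); b=manip.get_image('top')
A=cv2.resize(a['frame'][190:310,150:270],None,fx=4,fy=4,interpolation=cv2.INTER_CUBIC)
p=tool()[1]+[0,0,D]; u,v=proj(a,p); cv2.circle(A,(int((u-150)*4),int((v-190)*4)),3,(255,0,0),-1)
B=cv2.resize(b['frame'][180:270,140:220],None,fx=4,fy=4,interpolation=cv2.INTER_CUBIC)
H=np.zeros((480,800,3),np.uint8); H[:,:480]=A; H[:360,480:800]=B
cv2.imwrite('pics/tabgr.png',H[:,:,::-1])
E
```

```text
position: [0.4415, 0.2128, 0.1232]
contact_force: [-0.7, -0.5, 0.6]
TCP [0.4415 0.2128 0.1232] F [-0.73 -0.51  0.58] shift tool mm [-0.1  1.3 69.9] rz 0.1
```

View pics/tabgr.png

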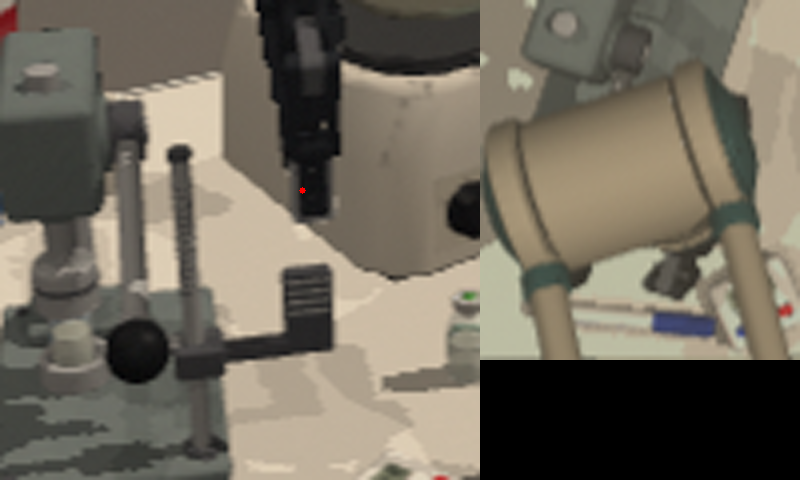

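Picture: the near finger tip at crop (312,215) lines up over the tab, centred at (308,290), and the lever is holding down at ball (137,350). Descending.

```bash

python3 -m pendant '[{"dx":0,"dy":0.001,"dz":0.02,"rx":0,"ry":0,"rz":0,"hand":0.05},{"dx":0,"dy":0,"dz":0.01,"rx":0,"ry":0,"rz":0,"hand":0.05},{"dx":0,"dy":0,"dz":0.01,"rx":0,"ry":0,"rz":0,"hand":0.05},{"dx":0,"dy":0,"dz":0.005,"rx":0,"ry":0,"rz":0,"hand":0.05},{"dx":0,"dy":0,"dz":0,"rx":0,"ry":0,"rz":0,"hand":0.05}]' | egrep 'posi|contact'
python3 -m pendant '[{"dx":0,"dy":0,"dz":0.005,"rx":0,"ry":0,"rz":0,"hand":0.05},{"dx":0,"dy":0,"dz":0.005,"rx":0,"ry":0,"rz":0,"hand":0.05},{"dx":0,"dy":0,"dz":0.005,"rx":0,"ry":0,"rz":0,"hand":0.05},{"dx":0,"dy":0,"dz":0.005,"rx":0,"ry":0,"rz":0,"hand":0.05},{"dx":0,"dy":0,"dz":0.005,"rx":0,"ry":0,"rz":0,"hand":0.05},{"dx":0,"dy":0,"dz":0,"rx":0,"ry":0,"rz":0,"hand":0.05}]' | egrep 'posi|contact'
python3 -m pendant '[{"dx":0,"dy":0,"dz":0,"rx":0,"ry":0,"rz":0,"hand":0.03},{"dx":0,"dy":0,"dz":0,"rx":0,"ry":0,"rz":0,"hand":0.02},{"dx":0,"dy":0,"dz":0,"rx":0,"ry":0,"rz":0,"hand":0.015},{"dx":0,"dy":0,"dz":0,"rx":0,"ry":0,"rz":0,"hand":0.012},{"dx":0,"dy":0,"dz":0,"rx":0,"ry":0,"rz":0,"hand":0.012}]' 30
```

```text
position: [0.4436, 0.2126, 0.079]
contact_force: [0.3, 0.1, 1.1]
position: [0.4433, 0.2124, 0.0534]
contact_force: [-0.6, 0.2, -0.1]
clock: 13.98
position: [0.4435, 0.2129, 0.0546]
ee_rot: [-0.0, 0.812, 0.583, -0.0]
contact_force: [-1.3, 1.0, 0.7]
width: 0.0121
gripper_force: 1.0
```

```bash

python3 -m pendant '[{"dx":0,"dy":0,"dz":0,"rx":0,"ry":0,"rz":0,"hand":0.01},{"dx":0,"dy":0,"dz":0,"rx":0,"ry":0,"rz":0,"hand":0.0},{"dx":0,"dy":0,"dz":0,"rx":0,"ry":0,"rz":0,"hand":0.0},{"dx":0,"dy":0,"dz":0,"rx":0,"ry":0,"rz":0,"hand":0.0},{"dx":0,"dy":0,"dz":0,"rx":0,"ry":0,"rz":0,"hand":0.0}]' 30
python3 -c "
from h import *
s,p,M=tool(); print(own(p), M.T@s['contact_force'])"
```

```text
clock: 14.4
position: [0.4426, 0.2132, 0.0546]
ee_rot: [-0.001, 0.812, 0.583, -0.001]
contact_force: [-4.1, 2.1, 2.6]
width: 0.0095
gripper_force: 33.0
[-0.08010542 -0.12699816  0.05458337] [ 0.66875025 -4.58403394 -2.56507651]
```

```bash

python3 -m pendant '[{"dx":0,"dy":-0.0008,"dz":0,"rx":0,"ry":0,"rz":0,"hand":0.0},{"dx":0,"dy":0,"dz":-0.002,"rx":0,"ry":0,"rz":0,"hand":0.0},{"dx":0,"dy":0,"dz":-0.003,"rx":0,"ry":0,"rz":0,"hand":0.0}]' | egrep 'posi|contact|width'
python3 -m pendant '[{"dx":0,"dy":0,"dz":-0.005,"rx":0,"ry":0,"rz":0,"hand":0.0},{"dx":0,"dy":0,"dz":-0.005,"rx":0,"ry":0,"rz":0,"hand":0.0}]' | egrep 'posi|contact|width'
python3 -c "
from h import *
a=manip.get_image('scene'); g=a['frame'][230:290,185:235].max(2)
for r in range(0,60,2): print(230+r,''.join('#' if v<45 else ('+' if v<90 else '.') for v in g[r]))"
```

```text
position: [0.4425, 0.2132, 0.0588]
contact_force: [-2.1, 3.4, -5.0]
width: 0.0093
position: [0.4426, 0.2132, 0.0693]
contact_force: [-2.1, 4.6, -5.2]
width: 0.0096
230 ........++++....................+#######++++++####
232 ........++++....................+#######++++++####
234 .........+++.....................+#######++++++###
236 .........++++....................+#######++++++###
238 .........++++....................+########+#######
240 .........++++.....................+###############
242 .........++++.......................##############
244 .........++++.......................+############+
246 +........++++.......................#############+
248 ..........+++.......................+############+
250 +.........+++........................############.
252 +.........++++......................+++#######+...
254 +.........++++......................+++#######+...
256 +.........++++.....................+++++######+...
258 +.........++++......................#+++######++..
260 ..........++++......................++++######++..
262 ..........+++++.....................++++######++..
264 ..........+++++.....................#+++++++++++..
266 ..........+++++++++.................+###########..
268 .........+++++++++++.......+++++++++############..
270 #+++....+++++++++###++##+++++++#################..
272 ######+++++++++######################+............
274 #++###+++############+............................
276 #######++###########+.............................
278 #######++#######++++..............................
280 #######+...++++++.................................
282 ######+....++++++.................................
284 ####+.....+++++++.................................
286 ++........++++++++................................
288 ++++..+++++++++++++...............................
```

```bash

python3 -m pendant '[{"dx":0,"dy":0,"dz":-0.005,"rx":0,"ry":0,"rz":0,"hand":0.0},{"dx":0,"dy":0,"dz":-0.005,"rx":0,"ry":0,"rz":0,"hand":0.0},{"dx":0,"dy":0,"dz":-0.003,"rx":0,"ry":0,"rz":0,"hand":0.0}]' | egrep 'posi|contact|width'
python3 -m pendant '[{"dx":0,"dy":0,"dz":-0.002,"rx":0,"ry":0,"rz":0,"hand":0.0},{"dx":0,"dy":0,"dz":-0.002,"rx":0,"ry":0,"rz":0,"hand":0.0}]' | egrep 'posi|contact|width'
python3 -m pendant '[{"dx":0,"dy":0,"dz":-0.002,"rx":0,"ry":0,"rz":0,"hand":0.0}]' | egrep 'posi|contact|width'
python3 -c "
from h import *
a=manip.get_image('scene'); g=a['frame'][230:290,165:215].max(2)
c,st=blob(a,(165,262,192,295),40); print(c,st)
for n,x,y,z in (('collar',-.085,-.066,.0865+.0365),): print(n,proj(a,W(x,y,z)))
"
```

```text
position: [0.4426, 0.2132, 0.0829]
contact_force: [-2.3, 4.0, -5.8]
width: 0.0096
position: [0.4426, 0.2132, 0.0867]
contact_force: [-2.8, 4.9, -5.4]
width: 0.0097
position: [0.4426, 0.2132, 0.0887]
contact_force: [-2.2, 4.2, -5.0]
width: 0.0094
[183.796875   277.63020833] [ 12   8  15  16 192]
collar (np.float64(196.72652950837258), np.float64(259.8007540537415))
```

```bash

python3 -m pendant '[{"dx":0,"dy":0,"dz":-0.0015,"rx":0,"ry":0,"rz":0,"hand":0.0}]' | egrep 'posi|contact'
python3 -m pendant '[{"dx":0,"dy":0,"dz":-0.0015,"rx":0,"ry":0,"rz":0,"hand":0.0}]' | egrep 'posi|contact'
python3 -m pendant '[{"dx":0,"dy":0,"dz":-0.001,"rx":0,"ry":0,"rz":0,"hand":0.0}]' | egrep 'posi|contact'
python3 -m pendant '[{"dx":0,"dy":0,"dz":-0.001,"rx":0,"ry":0,"rz":0,"hand":0.0}]' | egrep 'posi|contact'
```

```text
position: [0.4426, 0.2132, 0.0901]
contact_force: [-1.8, 4.5, -5.4]
position: [0.4426, 0.2132, 0.0916]
contact_force: [-3.2, 4.3, -5.4]
position: [0.4426, 0.2132, 0.0927]
contact_force: [-2.8, 5.5, -6.0]
position: [0.4426, 0.2132, 0.0936]
contact_force: [-2.0, 4.7, -5.7]
```

```bash

python3 -m pendant '[{"dx":0,"dy":0,"dz":-0.001,"rx":0,"ry":0,"rz":0,"hand":0.0}]' | egrep 'posi|contact'
python3 -m pendant '[{"dx":0,"dy":0,"dz":-0.001,"rx":0,"ry":0,"rz":0,"hand":0.0}]' | egrep 'posi|contact'
```

```text
position: [0.4426, 0.2132, 0.0946]
contact_force: [-2.8, 4.0, -5.6]
position: [0.4426, 0.2132, 0.0956]
contact_force: [-3.2, 4.9, -5.2]
```

```bash

python3 -m pendant '[{"dx":0,"dy":0,"dz":-0.001,"rx":0,"ry":0,"rz":0,"hand":0.0}]' | egrep 'posi|contact'
python3 -m pendant '[{"dx":0,"dy":0,"dz":-0.001,"rx":0,"ry":0,"rz":0,"hand":0.0}]' | egrep 'posi|contact'
python3 -m pendant '[{"dx":0,"dy":0,"dz":-0.001,"rx":0,"ry":0,"rz":0,"hand":0.0}]' | egrep 'posi|contact'
```

```text
position: [0.4426, 0.2132, 0.0966]
contact_force: [-2.8, 4.6, -5.7]
position: [0.4426, 0.2132, 0.0976]
contact_force: [-3.6, 4.7, -5.3]
position: [0.4426, 0.2132, 0.0986]
contact_force: [-2.9, 4.9, -5.0]
```

```bash

python3 -m pendant '[{"dx":0,"dy":0,"dz":-0.001,"rx":0,"ry":0,"rz":0,"hand":0.0}]' | egrep 'posi|contact'
python3 -m pendant '[{"dx":0,"dy":0,"dz":-0.001,"rx":0,"ry":0,"rz":0,"hand":0.0}]' | egrep 'posi|contact'
```

```text
position: [0.4426, 0.2132, 0.0996]
contact_force: [-2.6, 5.0, -5.1]
position: [0.4426, 0.2132, 0.1006]
contact_force: [-2.3, 4.3, -5.8]
```

```bash

python3 -m pendant '[{"dx":0,"dy":0,"dz":-0.001,"rx":0,"ry":0,"rz":0,"hand":0.0}]' | egrep 'posi|contact'
python3 -m pendant '[{"dx":0,"dy":0,"dz":-0.001,"rx":0,"ry":0,"rz":0,"hand":0.0}]' | egrep 'posi|contact'
python3 -c "
from h import *
a=manip.get_image('scene'); c,st=blob(a,(165,262,192,295),40); print(c,st)"
```

```text
position: [0.4426, 0.2132, 0.1016]
contact_force: [-2.6, 5.3, -5.1]
position: [0.4426, 0.2132, 0.1026]
contact_force: [-2.9, 4.5, -4.6]
[183.84375    277.57291667] [ 12   8  15  16 192]
```

```bash

python3 -m pendant '[{"dx":0,"dy":0,"dz":-0.001,"rx":0,"ry":0,"rz":0,"hand":0.0}]' | egrep 'posi|contact'
python3 -m pendant '[{"dx":0,"dy":0,"dz":-0.001,"rx":0,"ry":0,"rz":0,"hand":0.0}]' | egrep 'posi|contact'
```

```text
position: [0.4426, 0.2132, 0.1036]
contact_force: [-2.0, 4.2, -5.7]
position: [0.4426, 0.2132, 0.1046]
contact_force: [-2.5, 4.4, -6.0]
```

```bash

python3 -m pendant '[{"dx":0,"dy":0,"dz":-0.001,"rx":0,"ry":0,"rz":0,"hand":0.0}]' | egrep 'posi|contact'
python3 -m pendant '[{"dx":0,"dy":0,"dz":-0.001,"rx":0,"ry":0,"rz":0,"hand":0.0}]' | egrep 'posi|contact'
python3 -c "
from h import *
a=manip.get_image('scene'); c,st=blob(a,(165,262,192,295),40); print(c,st); s=manip.get_state(); print(s['contact_force'],s['width'])"
```

```text
position: [0.4426, 0.2132, 0.1056]
contact_force: [-2.6, 4.3, -4.1]
position: [0.4426, 0.2132, 0.1066]
contact_force: [-3.0, 4.7, -6.1]
[183.76804124 277.57216495] [ 11   8  16  16 194]
[-1.91325853  3.82120304 -4.70390226] 0.009599106328546738
```

```bash

python3 -m pendant '[{"dx":0,"dy":0,"dz":-0.001,"rx":0,"ry":0,"rz":0,"hand":0.0}]' | egrep 'posi|contact'
python3 -m pendant '[{"dx":0,"dy":0,"dz":-0.001,"rx":0,"ry":0,"rz":0,"hand":0.0}]' | egrep 'posi|contact'
python3 -c "
from h import *
a=manip.get_image('scene'); c,st=blob(a,(165,262,192,295),40); print(c,st); g=a['frame'][225:285,172:240].max(2)
for r in range(0,60,2): print(225+r,''.join('#' if v<45 else ('+' if v<90 else '.') for v in g[r]))
for z in (.13,.135,.14): print(z,proj(a,W(-.085,-.126,z-.013)))"
```

```text
position: [0.4426, 0.2132, 0.1075]
contact_force: [-2.2, 3.7, -4.8]
position: [0.4426, 0.2132, 0.1086]
contact_force: [-3.1, 3.7, -5.8]
[183.80310881 277.55440415] [ 11   8  16  16 193]
225 ++++++#+....+++................................+##############+.....
227 ++++++++.....+......+++++.......................+#############+.....
229 +++++#++.....+......#####.......................+#############+.....
231 +++++++..............++++.......................+############+......
233 ++++........+........++++.......................+#########+++.......
235 ++++........+.........+++......................++++#######++........
237 ++++........+.........+++......................+++++#######+........
239 ++++........+.........++++.....................+++++#######+........
241 +++.........+.........++++......................#+++#######+........
243 ++..........+.........++++......................#+++#######+........
245 ............++........++++......................++++#######+........
247 ............+..........+++......................++++++++++++........
249 ............++.........++++.......
[... 784 characters left out ...]
##++.....+++++.......................................
273 .++++##############+....++++++......................................
275 .....###############+++++++++.......................................
277 ..+.+###############+...++++++......................................
279 ....+###############+....+++++......................................
281 ....+##############+.....++++++.....................................
283 .....+############++++++++++++++....................................
0.13 (np.float64(226.85688369474335), np.float64(259.38839817304483))
0.135 (np.float64(226.76174478684146), np.float64(257.2828743903542))
0.14 (np.float64(226.66613818985692), np.float64(255.1670001579038))
```

```bash

python3 -m pendant '[{"dx":0,"dy":0,"dz":-0.001,"rx":0,"ry":0,"rz":0,"hand":0.0}]' | egrep 'posi|contact'
python3 -m pendant '[{"dx":0,"dy":0,"dz":-0.001,"rx":0,"ry":0,"rz":0,"hand":0.0}]' | egrep 'posi|contact'
python3 -c "
from h import *
a=manip.get_image('scene'); c,st=blob(a,(165,262,192,295),40); print(c,st)"
```

```text
position: [0.4426, 0.2132, 0.1093]
contact_force: [-1.0, 5.1, -10.0]
position: [0.4426, 0.2133, 0.1099]
contact_force: [-0.4, 5.0, -12.5]
[183.70212766 277.00531915] [ 11   8  16  15 188]
```

The pin met the lever at TCP z of about 0.109. I'll ease the push, then release the tab.

```bash

python3 -m pendant '[{"dx":0,"dy":0,"dz":0.0007,"rx":0,"ry":0,"rz":0,"hand":0.0},{"dx":0,"dy":0,"dz":0,"rx":0,"ry":0,"rz":0,"hand":0.0},{"dx":0,"dy":0,"dz":0,"rx":0,"ry":0,"rz":0,"hand":0.0}]' | egrep 'posi|contact'
python3 -c "
from h import *
a=manip.get_image('scene'); c,st=blob(a,(165,262,192,295),40); print(c,st); feel()"
```

```text
position: [0.4426, 0.2132, 0.1098]
contact_force: [-2.6, 5.5, -5.6]
[183.76719577 276.92592593] [ 11   8  16  15 189]
t 17.67 TCP [0.4426 0.2132 0.1098] F [-3.5  4.6 -5.1] th(top press) -0.206 lever 0.706 Ftan -4.03 w 0.0091 gf 31.8
```

```bash

python3 -m pendant '[{"dx":0,"dy":0,"dz":0,"rx":0,"ry":0,"rz":0,"hand":0.012},{"dx":0,"dy":0,"dz":0,"rx":0,"ry":0,"rz":0,"hand":0.02},{"dx":0,"dy":0,"dz":0,"rx":0,"ry":0,"rz":0,"hand":0.04},{"dx":0,"dy":0,"dz":0,"rx":0,"ry":0,"rz":0,"hand":0.04},{"dx":0,"dy":0,"dz":0,"rx":0,"ry":0,"rz":0,"hand":0.04},{"dx":0,"dy":0,"dz":0,"rx":0,"ry":0,"rz":0,"hand":0.04}]' | egrep 'posi|contact|width'
python3 -m pendant '[{"dx":0,"dy":0,"dz":-0.01,"rx":0,"ry":0,"rz":0,"hand":0.04},{"dx":0,"dy":0,"dz":-0.03,"rx":0,"ry":0,"rz":0,"hand":0.04},{"dx":0,"dy":0,"dz":-0.04,"rx":0,"ry":0,"rz":0,"hand":0.04},{"dx":0,"dy":0,"dz":-0.03,"rx":0,"ry":0,"rz":0,"hand":0.06},{"dx":0,"dy":0,"dz":0,"rx":0,"ry":0,"rz":0,"hand":0.07},{"dx":0,"dy":0,"dz":0,"rx":0,"ry":0,"rz":0,"hand":0.07}]' | egrep 'posi|contact|width'
python3 - <<'E'
from h import *
a=manip.get_image('scene'); c,st=blob(a,(165,262,192,295),40); print(c,st)
g=a['frame'][245:265,172:240].max(2)
for r in range(0,20,2): print(245+r,''.join('#' if v<45 else ('+' if v<90 else '.') for v in g[r]))
B=W(-.16*np.cos(.205),-.04,.165-.16*np.sin(.205)); print(B)
go(B-[0,0,D+.0187-.09],EY)
E
```

```text
position: [0.4439, 0.2128, 0.1102]
contact_force: [0.1, -0.2, 0.5]
width: 0.0402
position: [0.4448, 0.2133, 0.2226]
contact_force: [-0.0, 0.0, -0.8]
width: 0.0699
[183.74468085 276.96276596] [ 11   8  16  15 188]
245 ............+.........+++.......................++++++++####+.......
247 .......................++.......................+###########+.......
249 .......................++.......................+###########+.......
251 .....................++++..++++..........+++++++############........
253 ...................+.++++++++++++##++++++++++###############........
255 ......+............++++++++++++++##################++...............
257 ....................#############++.................................
259 ....................+###########....................................
261 ++...................#######++......................................
263 .......................+++++........................................
[0.39777394 0.32005416 0.13242925]
TCP [0.4435 0.2129 0.2207] F [ 0.32  0.88 -0.2 ] shift tool mm [ 86.9 -77.6  54.4] rz 90.0
```

```bash

python3 -m pendant '[{"dx":0,"dy":0,"dz":0,"rx":0,"ry":0,"rz":-7,"hand":0.07},{"dx":0,"dy":0,"dz":0,"rx":0,"ry":0,"rz":-7,"hand":0.07},{"dx":0,"dy":0,"dz":0,"rx":0,"ry":0,"rz":-7,"hand":0.07},{"dx":0,"dy":0,"dz":0,"rx":0,"ry":0,"rz":-7,"hand":0.07},{"dx":0,"dy":0,"dz":0,"rx":0,"ry":0,"rz":-7,"hand":0.07},{"dx":0,"dy":0,"dz":0,"rx":0,"ry":0,"rz":-7,"hand":0.07},{"dx":0,"dy":0,"dz":0,"rx":0,"ry":0,"rz":-7,"hand":0.07},{"dx":0,"dy":0,"dz":0,"rx":0,"ry":0,"rz":-7,"hand":0.07},{"dx":0,"dy":0,"dz":0,"rx":0,"ry":0,"rz":-7,"hand":0.07},{"dx":0,"dy":0,"dz":0,"rx":0,"ry":0,"rz":-7,"hand":0.07},{"dx":0,"dy":0,"dz":0,"rx":0,"ry":0,"rz":-7,"hand":0.07},{"dx":0,"dy":0,"dz":0,"rx":0,"ry":0,"rz":-7,"hand":0.07}]' | egrep 'posi|contact|width'
python3 -m pendant '[{"dx":0,"dy":0,"dz":0,"rx":0,"ry":0,"rz":-6,"hand":0.07},{"dx":0,"dy":0,"dz":0,"rx":0,"ry":0,"rz":0,"hand":0.07},{"dx":0,"dy":0,"dz":0,"rx":0,"ry":0,"rz":0,"hand":0.07}]' | egrep 'posi|contact|width'
python3 - <<'E'
from h import *
B=W(-.16*np.cos(.205),-.04,.165-.16*np.sin(.205))
go(B-[0,0,D+.0187],EY)
E
```

```text
position: [0.4421, 0.2125, 0.218]
contact_force: [-0.4, -0.5, 0.1]
width: 0.0702
position: [0.4425, 0.2126, 0.2185]
contact_force: [-0.4, -0.2, -0.4]
width: 0.0698
TCP [0.4425 0.2126 0.2185] F [-0.38 -0.18 -0.36] shift tool mm [ 76.6  87.6 142.3] rz -0.2
```

```bash

python3 -m pendant '[{"dx":0.019,"dy":0.022,"dz":0,"rx":0,"ry":0,"rz":0,"hand":0.07},{"dx":0.019,"dy":0.022,"dz":0,"rx":0,"ry":0,"rz":0,"hand":0.07},{"dx":0.019,"dy":0.022,"dz":0,"rx":0,"ry":0,"rz":0,"hand":0.07},{"dx":0.0195,"dy":0.022,"dz":0,"rx":0,"ry":0,"rz":0,"hand":0.07},{"dx":0,"dy":0,"dz":0,"rx":0,"ry":0,"rz":0,"hand":0.07},{"dx":0,"dy":0,"dz":0.035,"rx":0,"ry":0,"rz":0,"hand":0.07},{"dx":0,"dy":0,"dz":0.035,"rx":0,"ry":0,"rz":0,"hand":0.07},{"dx":0,"dy":0,"dz":0.02,"rx":0,"ry":0,"rz":0,"hand":0.07},{"dx":0,"dy":0,"dz":0,"rx":0,"ry":0,"rz":0,"hand":0.07},{"dx":0,"dy":0,"dz":0,"rx":0,"ry":0,"rz":0,"hand":0.07}]' | egrep 'posi|contact|width'
python3 - <<'E'
from h import *
B=W(-.16*np.cos(.205),-.04,.165-.16*np.sin(.205))
go(B-[0,0,D+.0187],EY)
a=manip.get_image('scene'); A=cv2.resize(a['frame'][200:310,140:250],None,fx=5,fy=5,interpolation=cv2.INTER_CUBIC)
cv2.imwrite('pics/ballgr.png',A[:,:,::-1])
E
```

```text
position: [0.3983, 0.32, 0.1289]
contact_force: [-0.5, 0.9, 0.7]
width: 0.0699
TCP [0.3983 0.32   0.1289] F [-0.45  0.85  0.74] shift tool mm [ 0.4  0.  52.6] rz -0.1
```

View pics/ballgr.png

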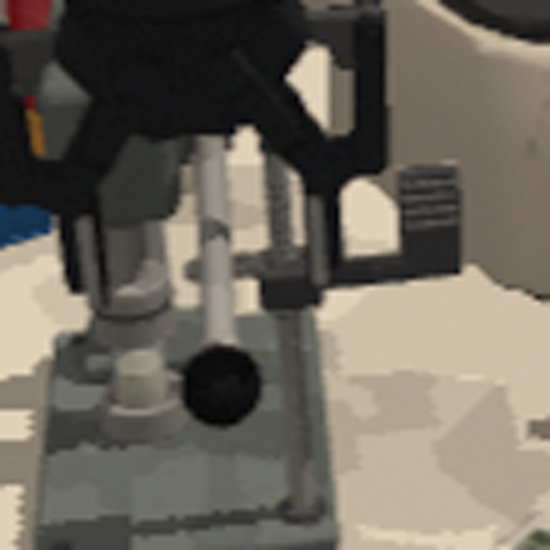

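Picture: the open fingers straddle the lever, with tips at crop (85,290) and (318,280) above the ball at (221,385). The stop pin meets the rod at (210,265). Descending 50 mm and closing.

```bash

python3 -m pendant '[{"dx":0,"dy":0,"dz":0.02,"rx":0,"ry":0,"rz":0,"hand":0.07},{"dx":0,"dy":0,"dz":0.015,"rx":0,"ry":0,"rz":0,"hand":0.06},{"dx":0,"dy":0,"dz":0.01,"rx":0,"ry":0,"rz":0,"hand":0.06},{"dx":0,"dy":0,"dz":0.006,"rx":0,"ry":0,"rz":0,"hand":0.05},{"dx":0,"dy":0,"dz":0,"rx":0,"ry":0,"rz":0,"hand":0.04}]' 30 | egrep 'posi|contact|width'
python3 -m pendant '[{"dx":0,"dy":0,"dz":0,"rx":0,"ry":0,"rz":0,"hand":0.035},{"dx":0,"dy":0,"dz":0,"rx":0,"ry":0,"rz":0,"hand":0.03},{"dx":0,"dy":0,"dz":0,"rx":0,"ry":0,"rz":0,"hand":0.02},{"dx":0,"dy":0,"dz":0,"rx":0,"ry":0,"rz":0,"hand":0.02},{"dx":0,"dy":0,"dz":0,"rx":0,"ry":0,"rz":0,"hand":0.02}]' 30 | egrep 'posi|contact|width|gri'
```

```text
position: [0.3991, 0.3207, 0.0788]
contact_force: [-0.4, -0.2, 0.1]
width: 0.0408
position: [0.3989, 0.3189, 0.0799]
contact_force: [-1.3, -4.6, 3.2]
width: 0.028
gripper_force: 29.3
```

```bash

python3 -m pendant '[{"dx":0.0005,"dy":-0.001,"dz":-0.003,"rx":0,"ry":0,"rz":0,"hand":0.02},{"dx":0.0009,"dy":0,"dz":-0.005,"rx":0,"ry":0,"rz":0,"hand":0.02},{"dx":0.001,"dy":0,"dz":-0.008,"rx":0,"ry":0,"rz":0,"hand":0.02},{"dx":0.0007,"dy":0,"dz":-0.008,"rx":0,"ry":0,"rz":0,"hand":0.02},{"dx":0.0002,"dy":0,"dz":-0.008,"rx":0,"ry":0,"rz":0,"hand":0.02}]' | egrep 'posi|contact|width'
python3 -m pendant '[{"dx":-0.0002,"dy":0,"dz":-0.008,"rx":0,"ry":0,"rz":0,"hand":0.02},{"dx":-0.0006,"dy":0,"dz":-0.008,"rx":0,"ry":0,"rz":0,"hand":0.02},{"dx":-0.0009,"dy":0,"dz":-0.008,"rx":0,"ry":0,"rz":0,"hand":0.02},{"dx":-0.0014,"dy":0,"dz":-0.008,"rx":0,"ry":0,"rz":0,"hand":0.02},{"dx":-0.0019,"dy":0,"dz":-0.008,"rx":0,"ry":0,"rz":0,"hand":0.02}]' | egrep 'posi|contact|width'
python3 -c "
from h import *
a=manip.get_image('scene'); c,st=blob(a,(160,225,205,262),40); print(c,st)"
```

```text
position: [0.3949, 0.3203, 0.1112]
contact_force: [1.6, -4.1, -7.4]
width: 0.0282
position: [0.3989, 0.319, 0.1513]
contact_force: [-3.1, -3.6, -8.6]
width: 0.0278
[174.10406091 240.22588832] [  0   0  30  29 394]
```

```bash

python3 -m pendant '[{"dx":-0.0022,"dy":-0.0005,"dz":-0.008,"rx":0,"ry":0,"rz":0,"hand":0.02},{"dx":-0.0027,"dy":0,"dz":-0.008,"rx":0,"ry":0,"rz":0,"hand":0.02},{"dx":-0.0031,"dy":0,"dz":-0.008,"rx":0,"ry":0,"rz":0,"hand":0.02}]' | egrep 'posi|contact|width'
python3 -m pendant '[{"dx":-0.0018,"dy":0,"dz":-0.004,"rx":0,"ry":0,"rz":0,"hand":0.02},{"dx":-0.001,"dy":0,"dz":-0.002,"rx":0,"ry":0,"rz":0,"hand":0.02}]' | egrep 'posi|contact|width'
python3 -m pendant '[{"dx":-0.001,"dy":0,"dz":-0.002,"rx":0,"ry":0,"rz":0,"hand":0.02}]' | egrep 'posi|contact|width'
```

```text
position: [0.4075, 0.3162, 0.1756]
contact_force: [-1.9, -2.4, -7.4]
width: 0.0281
position: [0.4105, 0.3152, 0.1818]
contact_force: [-3.0, -2.1, -7.3]
width: 0.0277
position: [0.4109, 0.315, 0.1831]
contact_force: [-3.6, -2.2, -7.0]
width: 0.028
```

```bash

python3 -m pendant '[{"dx":-0.0009,"dy":0,"dz":-0.002,"rx":0,"ry":0,"rz":0,"hand":0.02}]' | egrep 'posi|contact'
python3 -m pendant '[{"dx":-0.0009,"dy":0,"dz":-0.002,"rx":0,"ry":0,"rz":0,"hand":0.02}]' | egrep 'posi|contact'
python3 -m pendant '[{"dx":-0.0009,"dy":0,"dz":-0.002,"rx":0,"ry":0,"rz":0,"hand":0.02},{"dx":0,"dy":0,"dz":0,"rx":0,"ry":0,"rz":0,"hand":0.02}]' | egrep 'posi|contact'
```

```text
position: [0.4119, 0.3147, 0.1848]
contact_force: [-2.6, -3.2, -6.7]
position: [0.4128, 0.3144, 0.1867]
contact_force: [-2.8, -3.1, -6.8]
position: [0.4142, 0.314, 0.1891]
contact_force: [-3.2, -3.1, -5.9]
```

```bash

python3 -m pendant '[{"dx":-0.001,"dy":0,"dz":-0.002,"rx":0,"ry":0,"rz":0,"hand":0.02}]' | egrep 'posi|contact'
python3 -m pendant '[{"dx":-0.001,"dy":0,"dz":-0.002,"rx":0,"ry":0,"rz":0,"hand":0.02}]' | egrep 'posi|contact'
python3 -m pendant '[{"dx":-0.001,"dy":0,"dz":-0.002,"rx":0,"ry":0,"rz":0,"hand":0.02}]' | egrep 'posi|contact'
```

```text
position: [0.4149, 0.3137, 0.1906]
contact_force: [-2.6, -2.9, -8.5]
position: [0.416, 0.3134, 0.1927]
contact_force: [-2.2, -3.7, -8.7]
position: [0.4171, 0.313, 0.1949]
contact_force: [-0.1, -3.8, -8.2]
```

```bash

python3 -m pendant '[{"dx":0,"dy":-0.0007,"dz":0.001,"rx":0,"ry":0,"rz":0,"hand":0.02},{"dx":0,"dy":0,"dz":0,"rx":0,"ry":0,"rz":0,"hand":0.03},{"dx":0,"dy":0,"dz":0,"rx":0,"ry":0,"rz":0,"hand":0.05},{"dx":0,"dy":0,"dz":0,"rx":0,"ry":0,"rz":0,"hand":0.07},{"dx":0,"dy":0,"dz":0,"rx":0,"ry":0,"rz":0,"hand":0.08},{"dx":0,"dy":0,"dz":0,"rx":0,"ry":0,"rz":0,"hand":0.08}]' | egrep 'posi|contact|width'
python3 -m pendant '[{"dx":0,"dy":0,"dz":-0.02,"rx":0,"ry":0,"rz":0,"hand":0.08},{"dx":0,"dy":0,"dz":-0.03,"rx":0,"ry":0,"rz":0,"hand":0.08},{"dx":0,"dy":0,"dz":-0.03,"rx":0,"ry":0,"rz":0,"hand":0.08},{"dx":0,"dy":0,"dz":0,"rx":0,"ry":0,"rz":0,"hand":0.08},{"dx":0,"dy":0,"dz":0,"rx":0,"ry":0,"rz":0,"hand":0.08}]' | egrep 'clock|posi|contact|width'
python3 - <<'E'
from h import *
a=manip.get_image('scene'); c,st=blob(a,(168,205,192,240),33); print(c,st)
for th in (.42,.46,.5): print(th,proj(a,W(-.16*np.cos(th),-.04,.165+.16*np.sin(th))))
g=a['frame'][205:270,168:240].max(2)
for r in range(0,65,2): print(205+r,''.join('#' if v<45 else ('+' if v<90 else '.') for v in g[r]))
E
```

```text
position: [0.4174, 0.3134, 0.1946]
contact_force: [0.1, 0.7, -0.0]
width: 0.0766
clock: 24.57
position: [0.4178, 0.3135, 0.276]
contact_force: [-1.5, 0.7, -0.3]
width: 0.0799
[178.50236967 221.30805687] [  3   7  16  18 211]
0.42 (np.float64(178.8249622803568), np.float64(227.12505048727328))
0.46 (np.float64(178.53823914064668), np.float64(223.49982766023007))
0.5 (np.float64(178.2571079258862), np.float64(219.8748445953429))
205 .....+...............................................................+##
207 .....+..................................................................
209 .....+++................................................................
211 .....+++................................................................
213 +++..++#######+.........................................................
215 ...++############.......................................................
217 ..++##############......................................................
219 ++#################.....................................................
221 ++#################..............................
[... 1171 characters left out ...]
.......
253 ++++......+++++..++......++++++++++++#####+++++++###############........
255 ..........+++++++++....++++++++++++++##################++...............
257 ........................##############++................................
259 ........................+###########....................................
261 +++.....................+########+......................................
263 +.........................+++++++.......................................
265 +.............++...........+++++........................................
267 ..............++............+++++.......................................
269 ......+++.....++............+++++.......................................
```

The lever is back up: the ball is 3 px higher than at the start and I felt its end stop. The stop hasn't moved and the robot is clear, so I'm handing in.

```bash
python3 -c "
from rig import manip
print(manip.sign_off())"
```

```text
the job is handed in; nothing more can be done
None
```

I handed the job in at about 24.6 s, though the hand-in gave no verdict: the lever was pressed until it firmed up at 9.5 N, the stop's pin was brought up to touch it with at most about 7 N of push, raising the lever about 0.01 rad within the cap's give, and the lever was raised fully and left clear.

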